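# Set out the trinket boxes in the market stall's display case

### The job

Open the market stall: slide the glass cover of the display case fully open, move every old brass box from the stock tray into the nest of its own shape and size, lid up and fully down in its pocket, then slide the glass fully shut over them. Leave the porcelain in the tray and everything else on the table where it stands.

Things in the scene. Friction and masses are not known exactly. Their poses are not given: they have to be found in the camera images.
- round_box: closed old brass trinket box: round tin, 46 mm in diameter; a straight prism 28 mm tall, about 0.1 kg, with a dark disc or panel on its lid. Origin: centre of its underside, z up. May be absent. It starts upright in some compartment of the stock tray.
- tiny_box: closed old brass trinket box: small round tin, 32 mm in diameter; a straight prism 28 mm tall, about 0.1 kg, with a dark disc or panel on its lid. Origin: centre of its underside, z up. May be absent. It starts upright in some compartment of the stock tray.
- square_box: closed old brass trinket box: square box, 38 x 38 mm; a straight prism 28 mm tall, about 0.1 kg, with a dark disc or panel on its lid. Origin: centre of its underside, z up. May be absent. It starts upright in some compartment of the stock tray.
- oblong_box: closed old brass trinket box: oblong box, 58 mm long (its x) by 32 mm wide (its y); a straight prism 28 mm tall, about 0.1 kg, with a dark disc or panel on its lid. Origin: centre of its underside, z up. May be absent. It starts upright in some compartment of the stock tray.
- cross_box: closed old brass trinket box: cross-shaped box: two crossed bars along its x and y, each 50 mm long and 20 mm wide; a straight prism 28 mm tall, about 0.1 kg, with a dark disc or panel on its lid. Origin: centre of its underside, z up. May be absent. It starts upright in some compartment of the stock tray.
- hex_box: closed old brass trinket box: six-sided box, 44 mm across flats; one pair of flats faces its own +y and -y, two of its corners point along its x; a straight prism 28 mm tall, about 0.1 kg, with a dark disc or panel on its lid. Origin: centre of its underside, z up. May be absent. It starts upright in some compartment of the stock tray.
- nest_round (a point): centre of the floor of the pocket for the round box: round, 50 mm in diameter (4 mm wider than the box), 10 mm deep below the dark nest plate. Axes as the case's.
- nest_tiny (a point): centre of the floor of the pocket for the tiny box: round, 36 mm in diameter (4 mm wider than the box), 10 mm deep below the dark nest plate. Axes as the case's.
- nest_square (a point): centre of the floor of the pocket for the square box: square, 42 x 42 mm (4 mm wider than the box), 10 mm deep below the dark nest plate. Axes as the case's.
- nest_oblong (a point): centre of the floor of the pocket for the oblong box: 62 mm along the case's x, 36 mm along its y (4 mm wider than the box), 10 mm deep below the dark nest plate. Axes as the case's.
- nest_cross (a point): centre of the floor of the pocket for the cross box: a cross with arms along the case's x and y, 54 mm long and 24 mm wide (4 mm wider than the box), 10 mm deep below the dark nest plate. Axes as the case's.
- nest_hex (a point): centre of the floor of the pocket for the hex box: six-sided, 48 mm across flats; one pair of flats faces the case's +y and -y (4 mm wider than the box), 10 mm deep below the dark nest plate. Axes as the case's.
- case: fixed display case, 290 mm (x) by 284 mm (y), turned under 0.1 rad; origin centre of underside. Near half: dark nest plate 16 mm high, pockets in 2 rows (x = -36, -104 mm) and 3 columns (y = -80, 0, 80 mm). Far half: wooden deck 30 mm high. Rails 46 mm high along both y sides, 130 mm from the middle; near wall 30 mm high. Seated boxes clear the glass and rise 18 mm above the plate.
- cover (a joint): how far the glass cover is slid open, m: 0 = shut over the nests, 0.136 = fully open at its stop, over the deck. Slides along the case's +x; stays where left; 1.5 N of friction, light damping (about 4 N per m/s). The pane is 142 mm along x, 5 mm thick, its underside 38 mm above the table.
- cover_handle (a point): middle of the steel grip bar in the centre of the glass cover: 12 mm thick along the case's x, 70 mm long along its y, 24 mm tall, standing on the glass (which is 43 mm above the table), its top 67 mm above the table.
- stock: shallow open wooden stock tray fixed on the table, 248 x 248 mm, walls and dividers 4 mm thick and 16 mm high above the table, floor 4 mm thick, 3 x 3 compartments at 81 mm pitch. Origin: centre of its underside. The case and this tray stand side by side, either one on the left.
- shaker: not to be moved: porcelain pepper pot, 42 mm tall, 32 mm wide, stands in a compartment of the stock tray; stays there. Origin: on its axis, underside.
- eggcup: not to be moved: porcelain egg cup, 38 mm tall, 36 mm wide, stands in a compartment of the stock tray; stays there. Origin: on its axis, underside.
- mug: not to be moved: porcelain mug, 80 mm tall, on the table. Origin: on its axis, underside.
- vase: not to be moved: porcelain vase, 110 mm tall, on the table. Origin: on its axis, underside.
- tumbler: not to be moved: glass tumbler, 90 mm tall, on the table. Origin: on its axis, underside.
- spoon: not to be moved: steel spoon, 170 mm long, lying on the table to the right. Origin: at its middle.
- ring_case: not to be moved: red jewellery case, 70 x 60 x 40 mm, on the table. Origin: on its axis, underside.

How it is judged:
By the outcome, as a careful person would: the job done as asked, in the order asked, and still so for the second after the job is handed in, with the robot touching nothing.
Of round_box, tiny_box, square_box, oblong_box, cross_box, hex_box only 4 to 6 are there at a start; the rules pass over those that are not, and their reading is None.
At some moment in a run one of round_box, tiny_box, square_box, oblong_box, cross_box, hex_box may be knocked a few centimetres aside while the robot is not near it.
Once in a run the grip may slacken for a moment while it holds something.
It also fails if it takes over 210 s, if anything falls off the work surface, if the arm or the gripper's body presses on something with over 40 N, if the wrist force passes 120 N, or if a joint passes its speed limit or range.

### The arm

A 6-joint arm with a two-finger parallel gripper is mounted at the origin on the work surface. World frame = base frame: x ahead of the robot, y to its left, z up, the work surface at z = 0. Lengths are in m, angles in rad, forces in N, time in s.
With the tool pointing down it reaches from about 0.35 to 0.775 m from the base axis. Payload 5.5 kg.
Tool frame: the origin (TCP) lies midway between the tips of the shut fingers; the grasp point (between the pads) lies 19 mm behind it; z points along the fingers, y is the line along which they close (so a half turn about z gives the same grasp; the last joint's range is limited). The gripper opens to 85 mm and grips with 20 to 120 N. Pads are 22 mm wide; open, the fingers measure 114 mm over their backs; the gripper's body (76 mm by 85 mm) begins 54 mm behind the grasp point. The pads swing forward as they close: fully open they stand 13 mm farther back than shut.
Start: joints at [0.972, 0.313, 0.046, 1.304, 0, 1.431], TCP at [0.255, 0.516, 0.231] pointing down, gripper open.
Joint ranges: [-2.76, 2.76], [-0.86, 1.69], [-1.03, 1.26], [-2.2, 2.34], [-1.47, 1.5], [-3.14, 3.14]. Speed limits (rad/s): [2.57, 2.57, 3.14, 3.14, 3.14, 3.14].

### API

Orientations are given as a unit quaternion [w, x, y, z].
In Python, from plant import * gives the robot as it stands. The module is installed in compiled form; this text tells all that it offers.
- The arm moves only by the tool move_arm, never from a script. Its argument "motion" is a list of rows, each an object of numbers: "gripper": the closure, from -1 (fully open) to 1 (shut); "dx", "dy", "dz": the shift along the tool's x, y, z in cm; "turn": the turn about the tool's z in rad. In form: [{"gripper": .., "dx": .., "dy": .., "dz": .., "turn": ..}, ...]. A call has exactly 5 rows; each row shifts and turns the commanded pose from where the row before left it, along the tool's axes as they then stand; what a row does not reach is not made up. A row lasts 1/8 s, in which the tool goes at most 62.5 mm and 10.7 degrees, less where a joint would pass 70% of its speed; a pose out of reach is approached as far as the arm can. A call is refused whole if a number of a shift passes 6.25 or a number of a turn 0.188, either way. A call with a gripper value outside its range is refused whole. The fingers move at their own pace and stop on an object; "force" is the grip in N (left out, the last holds). Time passes only in rows, so rows that do not move let the fingers close, or fill a call up. It gives the time, the measured TCP pose, the force, the opening and the grip force at its end, in the units of the state.
- state(): the state, without advancing time (a new reading comes with each control period).
- read_camera(name): name is "scene" or "top"; returns a dict with "frame" (400x640x3 uint8, blue, green, red), "fx", "fy", "cx", "cy" (pixels), "k1" (the pictures are not rectified: a ray, as slopes to the right and down, at radius r is drawn at 1 + k1 r^2 times it, then the intrinsics apply), "rvec" (rotation vector, rad) and "tvec" (3), from world to camera coordinates, as OpenCV has them. Camera axes: x right, y down, z forward; pixel columns grow to the right and rows downward; lengths in m; the calibration is good to about 2 mm. A picture is of the moment at which its call begins. There is no depth.
- sign_off(): hands the job in; it is judged then, once.
The state is a dict: "t": time; "q": joint angles; "qvel": joint speeds; "joint_efforts": joint torques, N m; "eef_pos": TCP position; "eef_rot": TCP orientation; "force": force on the tool from outside, world axes, zero at the start; "ft_torque": the same for the moment, N m; "gripper_width": opening from 0.0 (shut) to 1.0 (fully open); "gripper_force": force on a finger pad.
Only numpy, scipy, OpenCV 4.12 (cv2) and the standard library are available. Lean on these libraries where they do the work, as an engineer would, in place of code of your own. Each camera call takes 0.05 s, during which the arm holds its last target. There are 200 camera calls.

## Working session

There is one attempt and no reset: what is moved stays moved. The work goes in short steps, Python scripts to look and compute and a tool call to move; the robot and the scene stay as the last step left them, time stands still between calls to the robot, and variables do not carry over. Pictures are saved under pics/ and viewed, at most 14 in all, crops included, and the job is handed in when it is done.

Besides the shell and the picture viewer there is one more tool, called as a command line: name --argument value ..., lists and objects as JSON in quotes. move_arm: Moves the arm, as the interface text tells. Its arguments: {"type":"object","properties":{"motion":{"type":"array"},"force":{"type":"number"}},"required":["motion"]}

```bash
mkdir -p pics; cat > h.py <<'E'
import numpy as np, cv2
from plant import *
def cam(n):
    c=read_camera(n); c['R']=cv2.Rodrigues(np.array(c['rvec'],float))[0]; c['t']=np.array(c['tvec'],float).ravel(); return c
def ray(c,u,v):
    xd,yd=(u-c['cx'])/c['fx'],(v-c['cy'])/c['fy']; x,y=xd,yd
    for _ in range(30):
        s=1+c['k1']*(x*x+y*y); x,y=xd/s,yd/s
    return -c['R'].T@c['t'], c['R'].T@np.array([x,y,1.])
def onz(c,u,v,z):
    o,d=ray(c,u,v); return o+d*(z-o[2])/d[2]
def proj(c,p):
    q=c['R']@np.array(p,float)+c['t']; x,y=q[0]/q[2],q[1]/q[2]; s=1+c['k1']*(x*x+y*y)
    return c['fx']*x*s+c['cx'],c['fy']*y*s+c['cy']
def tri(c1,p1,c2,p2):
    o1,d1=ray(c1,*p1);o2,d2=ray(c2,*p2)
    s=np.linalg.lstsq(np.c_[d1,-d2],o2-o1,rcond=None)[0]
    a,b=o1+s[0]*d1,o2+s[1]*d2; return (a+b)/2,np.linalg.norm(a-b)
E
python3 - <<'E'
from h import *
for n in('top','scene'):
    c=cam(n); cv2.imwrite(f'pics/{n}0.png',c['frame']); print(n,-c['R'].T@c['t'],c['fx'],c['k1'],c['R'].round(2).tolist())
print(state())
E
```

```text
top [ 0.40674263 -0.00864561  1.45367366] 417.8315718308786 -0.07798246304574606 [[-0.02, -1.0, -0.0], [-1.0, 0.02, -0.09], [0.09, -0.0, -1.0]]
scene [ 1.48116332 -0.31132713  0.75081106] 402.245860089511 -0.002160642721695851 [[0.28, 0.96, 0.02], [0.55, -0.15, -0.82], [-0.79, 0.24, -0.57]]
{'t': 0.1, 'q': array([9.72406178e-01, 3.13940741e-01, 4.51169290e-02, 1.30356380e+00,
       1.81216777e-05, 1.43124664e+00]), 'qvel': array([ 0.00034667, -0.00094778,  0.00283277, -0.0015308 ,  0.00106287,
        0.0005861 ]), 'joint_efforts': array([ 2.41268805e-03, -4.81725240e+01,  2.99244833e+01,  1.26530809e-02,
       -1.46416801e-04,  3.24821394e-05]), 'eef_pos': array([0.25440766, 0.51518088, 0.23049918]), 'eef_rot': array([-2.95404117e-04,  2.27412917e-01,  9.73798096e-01, -7.38829319e-04]), 'force': array([-0.77513145,  0.2917963 , -0.08387664]), 'ft_torque': array([ 0.02769493,  0.01877939, -0.03854849]), 'gripper_force': 0.0, 'gripper_width': 1.0022063208521603}
```

View pics/top0.png

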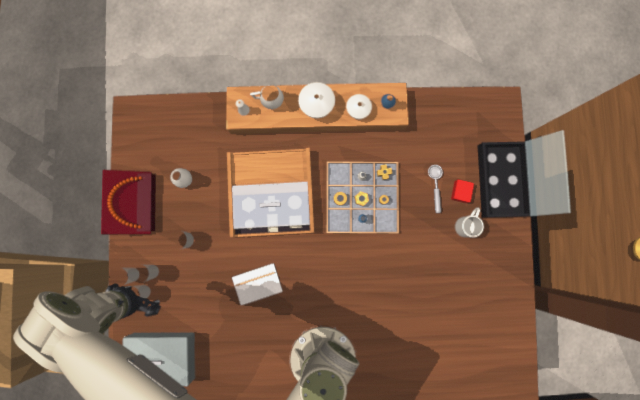

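View pics/scene0.png

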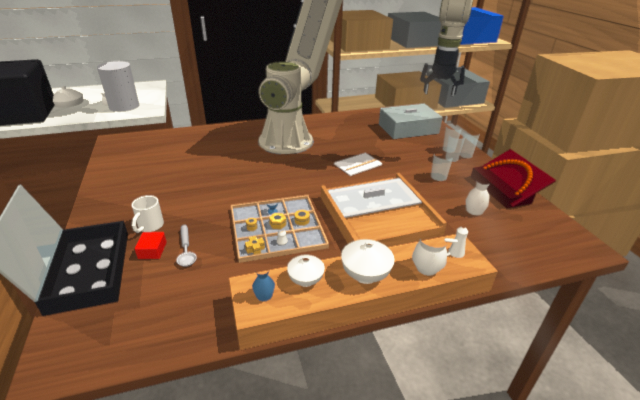

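The top view shows the case at px (228-313, 150-236), the tray at (326-398, 162-233), and the handle near (270, 204). The boxes in the tray are small, so I'll enlarge both views.

```bash
python3 - <<'E'
import cv2
a=cv2.imread('pics/top0.png')[145:242,222:404]; cv2.imwrite('pics/top0c.png',cv2.resize(a,None,fx=4.3,fy=4.3,interpolation=cv2.INTER_CUBIC))
a=cv2.imread('pics/scene0.png')[170:265,225:445]; cv2.imwrite('pics/scene0c.png',cv2.resize(a,None,fx=3.6,fy=3.6,interpolation=cv2.INTER_CUBIC))
E
```

```text
(no output)
```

View pics/top0c.png

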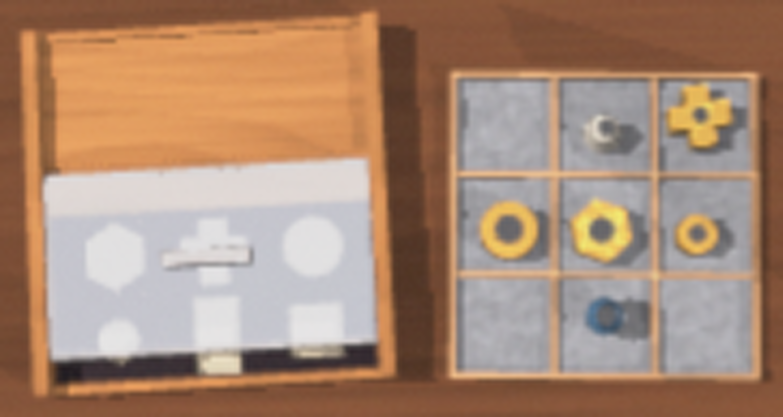

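View pics/scene0c.png

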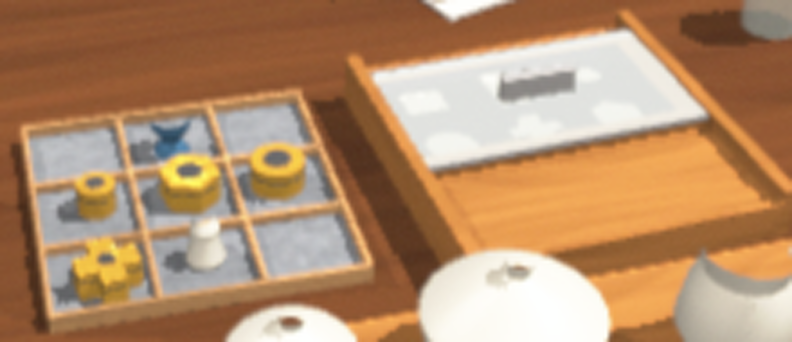

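Four boxes are present: round at crop px (510,230), hex (602,230), tiny (697,235) and cross (700,115). The square and oblong boxes are absent. The egg cup and shaker are in the middle column. Through the glass, the far row of nests reads hex, cross, round and the near row starts with tiny. Next I'll measure all of these.

```bash
cat >> h.py <<'E'
def blobs(c,box,lo=(20,120,90),hi=(34,255,255),amin=25):
    x0,y0,x1,y1=box; S=4
    f=cv2.resize(c['frame'][y0:y1,x0:x1],None,fx=S,fy=S,interpolation=cv2.INTER_CUBIC)
    m=cv2.inRange(cv2.cvtColor(f,cv2.COLOR_BGR2HSV),np.array(lo),np.array(hi))
    out=[]
    for k in cv2.findContours(m,cv2.RETR_EXTERNAL,cv2.CHAIN_APPROX_NONE)[0]:
        if cv2.contourArea(k)<amin*S*S: continue
        M=cv2.moments(k); p=(k[:,0,:]+.5)/S-.5+[x0,y0]
        out.append(dict(uv=((M['m10']/M['m00']+.5)/S-.5+x0,(M['m01']/M['m00']+.5)/S-.5+y0),px=p,area=M['m00']/S/S))
    return out
E
python3 - <<'E'
from h import *
T=cam('top');S=cam('scene')
bt=blobs(T,(320,155,405,240)); bs=blobs(S,(228,192,330,262))
for b in bt:
    P=onz(T,*b['uv'],.032); print('top',np.round(b['uv'],1),round(b['area']),P.round(4))
    hull=np.array([onz(T,*p,.032)[:2] for p in b['px']]).astype(np.float32)
    print('   minrect',cv2.minAreaRect(hull*1000))
for b in bs: print('scene',np.round(b['uv'],1),round(b['area']))
# dark lid discs
def disc(c,b):
    x0,y0=np.floor(b['px'].min(0)).astype(int);x1,y1=np.ceil(b['px'].max(0)).astype(int)+1
    k=cv2.resize(c['frame'][y0:y1,x0:x1],None,fx=6,fy=6,interpolation=cv2.INTER_CUBIC)
    h=cv2.cvtColor(k,cv2.COLOR_BGR2HSV); m=np.uint8(h[...,1]<120)*255
    pp=((b['px']-[x0,y0]+.5)*6-.5).astype(np.int32); hm=np.zeros_like(m); cv2.fillPoly(hm,[pp],255)
    hm=cv2.erode(hm,np.ones((9,9))); m&=hm
    n,l,s,ce=cv2.connectedComponentsWithStats(m)
    if n<2:return None
    i=1+np.argmax(s[1:,4]); return (ce[i]+.5)/6-.5+[x0,y0], s[i,4]/36
dt=[disc(T,b) for b in bt]; ds=[disc(S,b) for b in bs]
print(dt,ds)
for d in dt:
    if d is None: continue
    r=[(tri(T,d[0],S,e[0])) for e in ds if e is not None]
    P,g=min(r,key=lambda r:r[1]); print('tri',P.round(4),round(g,4), 'onz',onz(T,*d[0],.032).round(4))
E
```

```text
top [339.8 198. ] 105 [ 0.5475 -0.0714  0.032 ]
   minrect ((547.5913696289062, -71.54988098144531), (38.72907257080078, 39.50996780395508), 43.58841323852539)
top [361.4 198.1] 122 [ 0.5451 -0.1454  0.032 ]
   minrect ((544.75146484375, -144.89524841308594), (43.63283157348633, 43.83953094482422), 88.63404083251953)
top [384.3 171.5] 92 [ 0.6355 -0.2273  0.032 ]
   minrect ((637.06884765625, -227.14561462402344), (40.10792541503906, 41.05752182006836), 54.47959518432617)
scene [254.6 242.9] 161
scene [251.2 220.8] 50
scene [277.3 219. ] 146
scene [301.6 214.3] 107
[(array([339.91224515, 197.81349791]), np.float64(37.69444444444444)), (array([361.49105461, 198.02293516]), np.float64(34.416666666666664)), (array([384.47481572, 171.24303849]), np.float64(11.305555555555555))] [(array([254.01078431, 241.34509804]), np.float64(9.444444444444445)), (array([250.8176819 , 220.16328257]), np.float64(10.944444444444445)), (array([277.13980892, 216.91857749]), np.float64(21.805555555555557)), (array([301.51381266, 213.505397  ]), np.float64(25.305555555555557))]
tri [ 0.5479 -0.0727  0.0312] 0.0015 onz [ 0.548  -0.0719  0.032 ]
tri [ 0.5454 -0.1464  0.0313] 0.0012 onz [ 0.5455 -0.1457  0.032 ]
tri [ 0.6363 -0.229   0.0311] 0.0015 onz [ 0.6363 -0.2281  0.032 ]
```

```bash
python3 - <<'E'
from h import *
T=cam('top');S=cam('scene')
g=cv2.cvtColor(T['frame'],cv2.COLOR_BGR2GRAY); print(g[199:211,256:285])
g=cv2.cvtColor(S['frame'],cv2.COLOR_BGR2GRAY); print(g[186:202,358:390])
E
```

```text
[[198 198 198 198 199 198 198 199 201 202 202 206 219 223 225 224 224 224
  221 208 205 205 204 199 199 198 197 199 198]
 [199 197 197 199 198 198 198 200 211 215 215 216 221 224 224 223 223 224
  223 223 223 222 219 207 199 197 198 197 197]
 [198 198 198 198 199 198 198 204 221 223 223 224 224 224 223 219 219 221
  221 218 218 219 218 207 195 198 198 198 198]
 [199 198 198 197 195 196 198 204 220 222 223 223 222 223 219 199 200 211
  209 192 192 201 204 196 176 195 198 198 200]
 [200 198 197 190 192 194 202 207 212 215 221 220 216 217 217 216 216 217
  218 216 213 214 214 203 153 193 198 198 198]
 [199 198 196 195 214 215 215 216 216 216 217 216 216 216 217 217 217 216
  218 217 216 217 218 208 150 192 198 198 197]
 [199 199 197 199 217 217 215 212 211 208 206 205 206 206 210 209 210 210
  209 207 208 215 212 197 151 194 198 197 199]
 [201 198 198 199 213 205 195 177 172 163 156 149 157 158 157 156 157 163
  160 149 152 165 166 164 168 195 198 198 198]
 [199 196 198 195 180 167 164 161 173 174 172 180 207 219 219 219 219 219
  217 200 193 194 194 195 195 198 198 198 198]
 [199 197 1
[... 1781 characters left out ...]
2 222 222 223 225 226 226 225 225]
 [225 226 226 226 225 200 159 153 154 152 165 188 200 207 198 205 220 222
  223 222 223 223 225 225 226 225 226 225 226 226 225 225]
 [225 225 225 225 226 226 207 199 200 194 213 228 231 230 224 223 225 225
  226 226 225 225 225 226 225 226 225 225 225 225 225 225]
 [225 225 225 225 226 226 228 229 226 223 224 225 226 226 225 225 225 226
  225 226 224 225 224 226 226 225 225 226 225 225 226 229]
 [225 226 225 226 225 226 226 226 225 225 225 225 225 226 225 226 225 226
  225 226 225 225 225 226 225 225 225 225 225 226 227 233]
 [225 225 225 225 225 225 225 225 225 226 226 228 230 230 231 232 228 226
  225 226 225 225 225 226 226 225 225 225 225 226 226 230]]
```

```bash
python3 - <<'E'
from h import *
T=cam('top');S=cam('scene')
print('tri far top edge mid',tri(T,(269.6,202.9),S,(374,190.7)))
a,b=onz(T,259.6,205,.067),onz(T,279.5,204,.067); print(a,b,np.linalg.norm(a-b),(a+b)/2)
d=a-b; print('yaw',np.arctan2(-d[0],d[1]))
# far pane edge line in top image (glass->deck), by vertical gradient
hsv=cv2.cvtColor(T['frame'],cv2.COLOR_BGR2HSV)[...,1].astype(float)
def edge(cols,r0,r1,sgn):
    o=[]
    for u in cols:
        s=cv2.GaussianBlur(hsv,(3,3),0)[r0:r1,u]; g=sgn*np.diff(s); i=int(np.argmax(g)); 
        if 0<i<len(g)-1:
            w=g[i-1:i+2]; o.append((u,r0+i+.5+(w[2]-w[0])/(2*(2*w[1]-w[0]-w[2])+1e-9)))
    return np.array(o)
for nm,r0,r1,z,s in(('pane far',178,196,.043,-1),('pane near',222,232,.043,1)):
    e=edge(range(238,302,4),r0,r1,s); W=np.array([onz(T,*p,z) for p in e])
    l=cv2.fitLine(W[:,:2].astype(np.float32),cv2.DIST_HUBER,0,.01,.01).ravel(); print(nm,l,e[0],e[-1])
E
```

```text
tri far top edge mid (array([0.5332202 , 0.16427433, 0.06275162]), np.float64(0.001702469399065575))
[0.52692184 0.1980808  0.067     ] [0.5286663  0.13152354 0.067     ] 0.06658011305027921 [0.52779407 0.16480217 0.067     ]
yaw 0.02620399334257294
pane far [ 0.03125285 -0.99951154  0.6030683   0.16263399] [238.         184.83266932] [298.         181.48550725]
pane near [0.02902322 0.9995787  0.45016295 0.21147671] [238.         229.29245283] [298.         229.93029491]
```

```bash
cat >> h.py <<'E'
def pose():
    s=state(); w,x,y,z=s['eef_rot']
    Y=np.array([2*(x*y-w*z),1-2*(x*x+z*z),2*(y*z+w*x)]); return s,s['eef_pos'],np.arctan2(Y[1],Y[0])
def plan(x,y,z,yaw):
    s,p,a=pose(); turn=-((yaw-a+np.pi/2)%np.pi-np.pi/2)   # half-turn symmetric
    f=a-turn; Y=np.array([np.cos(f),np.sin(f)]); X=np.array([-Y[1],Y[0]])
    d=np.array([x,y])-p[:2]
    print('turn %.3f then dx %.2f dy %.2f dz %.2f cm | q1 %.2f q6 %.2f t %.1f F %s'%(turn,100*X@d,100*Y@d,100*(p[2]-z),s['q'][0],s['q'][5],s['t'],np.round(s['force'],1)))
E
python3 -c "
from h import *
plan(.530,.165,.15,.03)"
```

```text
turn 1.082 then dx -35.86 dy 26.47 dz 8.12 cm | q1 0.97 q6 1.43 t 0.4 F [0.1 0.1 0.1]
```

move_arm --motion '[{"gripper":-1,"turn":0.18},{"gripper":-1,"turn":0.18},{"gripper":-1,"turn":0.18},{"gripper":-1,"turn":0.18},{"gripper":-1,"turn":0.18}]' --force 30

```text
validation failed for argument at $.mo...
```

move_arm --motion '[{"gripper":-1,"turn":0.18},{"gripper":-1},{"gripper":-1},{"gripper":-1},{"gripper":-1}]'

```text
validation failed for argument at $.mo...
```

```bash
python3 -c "
from h import *
plan(.530,.165,.15,.03)"
```

```text
turn 1.082 then dx -35.86 dy 26.47 dz 8.12 cm | q1 0.97 q6 1.43 t 0.4 F [0.1 0.1 0.1]
```

All five fields are needed in every row.

move_arm --motion '[{"gripper":-1,"dx":0,"dy":0,"dz":0,"turn":0.18},{"gripper":-1,"dx":0,"dy":0,"dz":0,"turn":0.18},{"gripper":-1,"dx":0,"dy":0,"dz":0,"turn":0.18},{"gripper":-1,"dx":0,"dy":0,"dz":0,"turn":0.18},{"gripper":-1,"dx":0,"dy":0,"dz":0,"turn":0.18}]' --force 30

```text
t: 1.02
eef_pos: [0.2547, 0.5156, 0.2313]
eef_rot: [0.0, 0.631, 0.776, 0.0]
force: [-0.4, 0.1, -0.3]
gripper_width: 0.998
gripper_force: 0.0
```

move_arm --motion '[{"gripper":-1,"dx":0,"dy":0,"dz":0,"turn":0.18},{"gripper":-1,"dx":0,"dy":0,"dz":0,"turn":0},{"gripper":-1,"dx":-5,"dy":4,"dz":0,"turn":0},{"gripper":-1,"dx":-5,"dy":4,"dz":0,"turn":0},{"gripper":-1,"dx":-5,"dy":4,"dz":0,"turn":0}]'

```text
t: 1.65
eef_pos: [0.3773, 0.3718, 0.2314]
eef_rot: [0.0, 0.694, 0.72, 0.0]
force: [0.9, 0.3, -0.8]
gripper_width: 0.999
gripper_force: 0.0
```

```bash
python3 -c "
from h import *
plan(.530,.165,.15,.03)"
```

```text
turn 0.007 then dx -21.13 dy 14.64 dz 8.14 cm | q1 0.63 q6 2.16 t 1.6 F [ 0.9  0.3 -0.8]
```

move_arm --motion '[{"gripper":-1,"dx":-5,"dy":3.5,"dz":2,"turn":0},{"gripper":-1,"dx":-5,"dy":3.5,"dz":2,"turn":0},{"gripper":-1,"dx":-5,"dy":3.5,"dz":2,"turn":0},{"gripper":-1,"dx":-5,"dy":3.5,"dz":2,"turn":0},{"gripper":-1,"dx":-0.8,"dy":0.4,"dz":0,"turn":0}]'

```text
t: 2.28
eef_pos: [0.5242, 0.1717, 0.1517]
eef_rot: [-0.0, 0.696, 0.718, -0.001]
force: [-0.4, -0.3, 0.9]
gripper_width: 1.001
gripper_force: 0.0
```

move_arm --motion '[{"gripper":-1,"dx":0,"dy":0,"dz":2,"turn":0},{"gripper":-1,"dx":0,"dy":0,"dz":2,"turn":0},{"gripper":-1,"dx":0,"dy":0,"dz":0,"turn":0},{"gripper":-1,"dx":0,"dy":0,"dz":0,"turn":0},{"gripper":-1,"dx":0,"dy":0,"dz":0,"turn":0}]'

```text
t: 2.9
eef_pos: [0.5237, 0.1755, 0.1147]
eef_rot: [0.001, 0.695, 0.719, 0.001]
force: [-0.8, -0.2, 0.9]
gripper_width: 0.996
gripper_force: 0.0
```

```bash
python3 -c "
from h import *
plan(.530,.165,.052,.03)
c=cam('scene'); cv2.imwrite('pics/s1.png',cv2.resize(c['frame'][100:260,290:490],None,fx=4,fy=3.7,interpolation=cv2.INTER_CUBIC))"
```

```text
turn 0.003 then dx -1.06 dy 0.60 dz 6.27 cm | q1 0.18 q6 1.72 t 2.9 F [-0.8 -0.2  0.9]
```

View pics/s1.png

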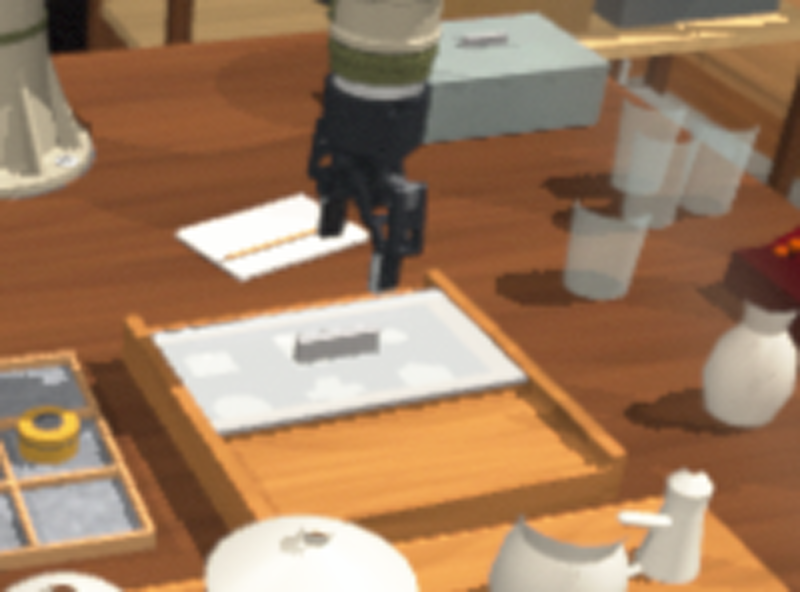

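The open gripper straddles the handle from above at crop px (335,345), with the finger line along the case's x. I'll centre it, lower it and grip.

move_arm --motion '[{"gripper":-1,"dx":-1,"dy":0.6,"dz":2,"turn":0},{"gripper":-1,"dx":0,"dy":0,"dz":2,"turn":0},{"gripper":-1,"dx":0,"dy":0,"dz":1.5,"turn":0},{"gripper":-1,"dx":0,"dy":0,"dz":0,"turn":0},{"gripper":-1,"dx":0,"dy":0,"dz":0,"turn":0}]'

```text
t: 3.58
eef_pos: [0.5298, 0.1653, 0.0591]
eef_rot: [0.0, 0.696, 0.718, 0.0]
force: [-0.3, -0.1, 0.3]
gripper_width: 1.004
gripper_force: 0.0
```

```bash
python3 -c "
from h import *
plan(.530,.165,.051,.03)"
```

```text
turn 0.002 then dx -0.03 dy 0.02 dz 0.81 cm | q1 0.16 q6 1.70 t 3.6 F [-0.3 -0.1  0.3]
```

move_arm --motion '[{"gripper":1,"dx":0,"dy":0,"dz":0.8,"turn":0},{"gripper":1,"dx":0,"dy":0,"dz":0,"turn":0},{"gripper":1,"dx":0,"dy":0,"dz":0,"turn":0},{"gripper":1,"dx":0,"dy":0,"dz":0,"turn":0},{"gripper":1,"dx":0,"dy":0,"dz":0,"turn":0}]'

```text
t: 4.2
eef_pos: [0.5296, 0.1652, 0.0507]
eef_rot: [0.0, 0.696, 0.718, 0.0]
force: [-0.1, -0.1, 0.4]
gripper_width: 0.13
gripper_force: 31.6
```

move_arm --motion '[{"gripper":1,"dx":0,"dy":0,"dz":0,"turn":0},{"gripper":1,"dx":0,"dy":0,"dz":0,"turn":0},{"gripper":1,"dx":0,"dy":0,"dz":0,"turn":0},{"gripper":1,"dx":0,"dy":0,"dz":0,"turn":0},{"gripper":1,"dx":0,"dy":0,"dz":0,"turn":0}]'

```text
t: 4.82
eef_pos: [0.5296, 0.1652, 0.0507]
eef_rot: [0.0, 0.696, 0.718, 0.0]
force: [-0.3, -0.5, 3.7]
gripper_width: 0.128
gripper_force: 31.9
```

move_arm --motion '[{"gripper":1,"dx":0,"dy":2.5,"dz":0,"turn":0},{"gripper":1,"dx":0,"dy":2.5,"dz":0,"turn":0},{"gripper":1,"dx":0,"dy":2.5,"dz":0,"turn":0},{"gripper":1,"dx":0,"dy":2.5,"dz":0,"turn":0},{"gripper":1,"dx":0,"dy":2.5,"dz":0,"turn":0}]'

```text
t: 5.45
eef_pos: [0.6414, 0.1687, 0.0503]
eef_rot: [-0.009, 0.695, 0.719, -0.01]
force: [-72.4, -4.4, 59.3]
gripper_width: 0.132
gripper_force: 45.1
```

move_arm --motion '[{"gripper":1,"dx":0,"dy":0.5,"dz":0,"turn":0},{"gripper":1,"dx":0,"dy":0.5,"dz":0,"turn":0},{"gripper":1,"dx":0,"dy":0.1,"dz":0,"turn":0},{"gripper":1,"dx":0,"dy":0,"dz":0,"turn":0},{"gripper":1,"dx":0,"dy":0,"dz":0,"turn":0}]'

```text
t: 6.08
eef_pos: [0.6412, 0.1687, 0.0503]
eef_rot: [-0.014, 0.695, 0.719, -0.016]
force: [-61.7, -5.3, 49.4]
gripper_width: 0.128
gripper_force: 47.1
```

```bash
python3 -c "
from h import *
plan(.5296+.136,.1652+.136*.03,.051,.03)"
```

```text
turn 0.005 then dx -0.02 dy 2.44 dz -0.07 cm | q1 0.14 q6 1.67 t 6.1 F [-61.7  -5.3  49.4]
```

The cover stopped after 112 mm. It likely began about 24 mm open, since a strip was visible at the near wall. I'll relieve the force and check that in the image.

move_arm --motion '[{"gripper":1,"dx":0,"dy":-1,"dz":0,"turn":0},{"gripper":1,"dx":0,"dy":-1,"dz":0,"turn":0},{"gripper":1,"dx":0,"dy":-0.3,"dz":0,"turn":0},{"gripper":1,"dx":0,"dy":0,"dz":0,"turn":0},{"gripper":1,"dx":0,"dy":0,"dz":0,"turn":0}]'

```text
t: 6.7
eef_pos: [0.641, 0.1687, 0.0505]
eef_rot: [-0.001, 0.696, 0.718, -0.001]
force: [-7.8, -0.5, 9.3]
gripper_width: 0.132
gripper_force: 33.7
```

```bash
python3 -c "
from h import *
plan(.6414,.1687,.051,.03)"
```

```text
turn 0.002 then dx -0.00 dy 0.04 dz -0.05 cm | q1 0.14 q6 1.67 t 6.7 F [-7.8 -0.5  9.3]
```

move_arm --motion '[{"gripper":-1,"dx":0,"dy":0,"dz":0,"turn":0},{"gripper":-1,"dx":0,"dy":0,"dz":0,"turn":0},{"gripper":-1,"dx":0,"dy":0,"dz":-3,"turn":0},{"gripper":-1,"dx":0,"dy":0,"dz":-5,"turn":0},{"gripper":-1,"dx":0,"dy":0,"dz":-5,"turn":0}]'

```text
t: 7.32
eef_pos: [0.6427, 0.1687, 0.181]
eef_rot: [-0.0, 0.696, 0.718, -0.0]
force: [0.9, 0.9, -0.3]
gripper_width: 0.998
gripper_force: 0.0
```

move_arm --motion '[{"gripper":-1,"dx":-5,"dy":-3,"dz":0,"turn":0},{"gripper":-1,"dx":-5,"dy":-3,"dz":0,"turn":0},{"gripper":-1,"dx":-5,"dy":-3,"dz":0,"turn":0},{"gripper":-1,"dx":-4,"dy":-3,"dz":0,"turn":0},{"gripper":-1,"dx":0,"dy":0,"dz":0,"turn":0}]'

```text
t: 7.95
eef_pos: [0.5273, -0.0275, 0.1805]
eef_rot: [0.0, 0.697, 0.717, -0.0]
force: [0.8, 0.1, 1.0]
gripper_width: 1.0
gripper_force: 0.0
```

```bash
python3 -c "
from h import *
print(pose()[1:])
c=cam('top'); np.save('top1.npy',c['frame']);cv2.imwrite('pics/t2.png',cv2.resize(c['frame'][135:245,220:405],None,fx=4.3,fy=4.3,interpolation=cv2.INTER_CUBIC))"
```

```text
(array([ 0.52729088, -0.0275282 ,  0.18046566]), np.float64(0.02731122388009915))
```

View pics/t2.png

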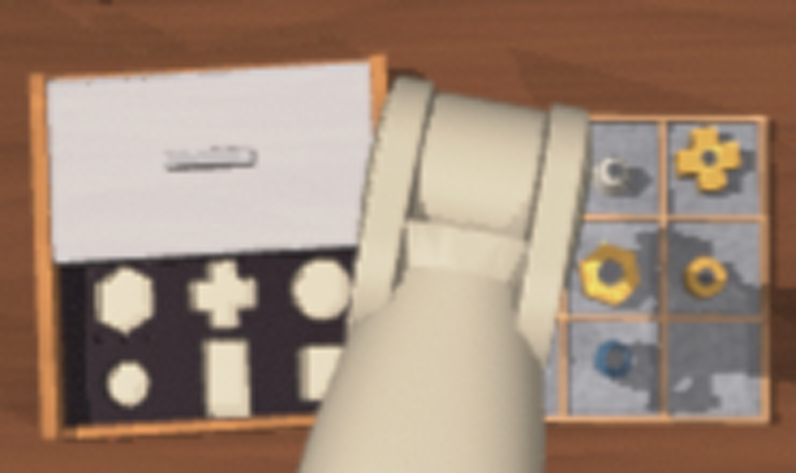

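The cover is fully open, with its far edge at the ends of the rails. The nests are clear: hex (125,298), cross (222,295), round (322,290), tiny (128,383), oblong (227,378) and square (partly hidden). I'll fit the case frame from the nests and measure the boxes with a looser mask.

```bash
cat >> h.py <<'E'
def nests(c,box,z,amin=15):
    return blobs(c,box,(10,5,150),(45,110,255),amin)
L={'hex':(-.036,.080),'cross':(-.036,0),'round':(-.036,-.080),'tiny':(-.104,.080),'oblong':(-.104,0),'square':(-.104,-.080)}
def rigid(A,B):
    A,B=np.array(A),np.array(B); a,b=A.mean(0),B.mean(0); U,_,V=np.linalg.svd((A-a).T@(B-b)); R=V.T@np.diag([1,np.linalg.det(V.T@U.T)])@U.T
    return R,b-R@a
E
python3 - <<'E'
from h import *
T=cam('top');S=cam('scene')
nt=nests(T,(234,195,296,236),.011)
ns=nests(S,(310,165,445,235),.011)
Pt=[(onz(T,*b['uv'],.011),b) for b in nt]
for p,b in Pt: print(np.round(b['uv'],2),round(b['area']),p.round(4))
print('scene'); 
for b in ns: print(np.round(b['uv'],2),round(b['area']),onz(S,*b['uv'],.011).round(4))
for p,b in Pt:
    if ns:
        r=min((tri(T,b['uv'],S,e['uv']) for e in ns),key=lambda r:np.linalg.norm(r[0]-p)); print('tri',r[0].round(4),round(r[1],4))
E
```

```text
[249.41 223.85] 66 [0.4672 0.2426 0.011 ]
[292.99 223.96] 84 [0.4633 0.0916 0.011 ]
[272.45 222.98] 165 [0.4684 0.1626 0.011 ]
[248.57 204.26] 143 [0.5353 0.2448 0.011 ]
[271.54 203.06] 140 [0.5375 0.1648 0.011 ]
[292.18 201.86] 80 [0.54  0.093 0.011]
scene
[390.75 217.51] 2480 [0.6125 0.1901 0.011 ]
[341.73 198.1 ] 56 [0.4749 0.0802 0.011 ]
[364.47 194.18] 70 [0.4729 0.1604 0.011 ]
[386.56 190.28] 23 [0.4704 0.241  0.011 ]
[438.68 168.95] 100 [0.3897 0.4857 0.011 ]
[356.21 168.85] 145 [0.3112 0.1932 0.011 ]
tri [0.4672 0.2428 0.0087] 0.0003
tri [0.4626 0.0888 0.0014] 0.0072
tri [0.4684 0.1628 0.0077] 0.0005
tri [0.5267 0.2251 0.0512] 0.0268
tri [0.5295 0.1478 0.0512] 0.0256
tri [0.5314 0.0751 0.0506] 0.0317
```

```bash
python3 - <<'E'
from h import *
m={'tiny':(.4672,.2426),'oblong':(.4684,.1626),'hex':(.5353,.2448),'cross':(.5375,.1648)}
R,t=rigid([L[k] for k in m],[m[k] for k in m]); print('yaw',np.arctan2(R[1,0],R[0,0]),'origin',t)
for k in L: print(k,(R@L[k]+t).round(4),'res',(R@L[k]+t-m[k]).round(4) if k in m else '')
T=cam('top')
for b in blobs(T,(350,155,405,240),(18,90,60),(36,255,255)):
    P=np.array([onz(T,*p,.032)[:2] for p in b['px']]); 
    ce=onz(T,*b['uv'],.032)[:2]; d=P-ce; r=np.hypot(*d.T); th=np.arctan2(d[:,1],d[:,0])
    o={n:(np.angle(np.sum(r**2*np.exp(1j*n*th)))/n, abs(np.mean((r-r.mean())*np.exp(1j*n*th)))/r.mean()) for n in(4,6)}
    print(ce.round(4),round(b['area']),'r',r.min().round(4),r.max().round(4),r.mean().round(4),o,cv2.minAreaRect((P*1000).astype(np.float32)))
E
```

```text
yaw 0.02580585274956328 origin [0.57310881 0.16551953]
hex [0.5351 0.2446] res [-0.0002 -0.0002]
cross [0.5371 0.1646] res [-0.0004 -0.0002]
round [0.5392 0.0846] res 
tiny [0.4671 0.2428] res [-0.0001  0.0002]
oblong [0.4691 0.1628] res [0.0007 0.0002]
square [0.4712 0.0829] res 
[ 0.5402 -0.2205] 59 r 0.0129 0.0167 0.015 {4: (np.float64(-0.11586033482873853), np.float64(8.16157235544106e-06)), 6: (np.float64(0.061442005665230226), np.float64(0.009614620529293284))} ((540.8323364257812, -220.4693145751953), (28.736677169799805, 32.66486358642578), 28.178361892700195)
[ 0.544  -0.1444] 131 r 0.0198 0.0247 0.0222 {4: (np.float64(0.32404967452966005), np.float64(0.010478073212828147)), 6: (np.float64(0.21687451191526966), np.float64(0.022446676995439035))} ((544.6760864257812, -143.84783935546875), (46.706390380859375, 44.26066970825195), 76.02224731445312)
[ 0.6351 -0.2269] 140 r 0.0165 0.0271 0.0231 {4: (np.float64(0.16318312708734695), np.float64(0.08014672112304282)), 6: (np.float64(-0.04405454320643154), np.float64(0.0024421183445640436))} ((634.8925170898438, -227.5302734375), (47.21705627441406, 47.8603515625), 55.318809509277344)
```

```bash
python3 - <<'E'
from h import *
c=cam('top'); f=np.load('top1.npy'); g=cv2.cvtColor(f,cv2.COLOR_BGR2GRAY); print(g[167:177,256:283])
plan(.6363,-.2285,.15,1.734)
E
```

```text
[[212 213 214 213 213 212 213 213 212 212 213 213 212 212 212 214 212 213
  214 214 213 213 213 214 213 213 214]
 [212 213 211 212 212 213 212 213 214 214 213 212 211 208 207 210 208 206
  206 209 209 209 211 212 213 213 213]
 [213 212 210 209 209 211 209 210 212 211 210 209 204 177 178 194 191 172
  174 187 193 195 197 205 213 211 212]
 [212 210 197 193 196 198 193 196 206 205 195 194 195 190 191 193 194 188
  188 194 204 198 170 177 210 213 213]
 [212 213 208 194 195 194 193 192 194 195 195 193 193 193 193 193 194 193
  193 197 206 202 176 172 209 214 214]
 [214 212 207 196 193 188 187 186 185 184 192 191 190 187 186 186 182 180
  180 185 186 181 159 174 209 213 214]
 [213 209 187 176 168 146 134 129 129 121 119 116 115 115 119 118 119 121
  134 136 136 136 146 188 210 212 212]
 [213 210 193 150 143 137 137 139 154 154 155 153 155 160 176 178 178 184
  203 203 203 204 206 208 211 212 212]
 [214 212 210 207 206 206 206 206 207 207 208 208 207 208 209 209 209 210
  211 211 211 211 211 211 210 210 211]
 [214 213 213 213 213 213 212 212 212 212 213 211 212 212 211 212 212 212
  212 211 211 211 211 211 211 211 211]]
turn 1.441 then dx 7.23 dy 21.89 dz 3.03 cm | q1 -0.20 q6 1.34 t 8.2 F [ 0.5  0.2 -0.2]
```

move_arm --motion '[{"gripper":-0.6,"dx":-5,"dy":2.5,"dz":0,"turn":0},{"gripper":-0.6,"dx":-5,"dy":2.5,"dz":0,"turn":0},{"gripper":-0.6,"dx":-5,"dy":2.5,"dz":0,"turn":0},{"gripper":-0.6,"dx":-5,"dy":2.5,"dz":0,"turn":0},{"gripper":-0.6,"dx":0,"dy":0,"dz":0,"turn":-0.18}]'

```text
t: 8.82
eef_pos: [0.6371, -0.2246, 0.1782]
eef_rot: [-0.0, 0.627, 0.779, -0.0]
force: [-1.0, 1.3, -0.4]
gripper_width: 0.801
gripper_force: 0.0
```

move_arm --motion '[{"gripper":-0.6,"dx":0,"dy":0,"dz":0,"turn":-0.18},{"gripper":-0.6,"dx":0,"dy":0,"dz":0,"turn":-0.18},{"gripper":-0.6,"dx":0,"dy":0,"dz":0,"turn":-0.18},{"gripper":-0.6,"dx":0,"dy":0,"dz":0,"turn":-0.18},{"gripper":-0.6,"dx":0,"dy":0,"dz":0,"turn":-0.18}]'

```text
t: 9.45
eef_pos: [0.6359, -0.2204, 0.1798]
eef_rot: [-0.0, 0.223, 0.975, 0.0]
force: [-0.3, -0.8, -0.5]
gripper_width: 0.8
gripper_force: 0.0
```

move_arm --motion '[{"gripper":-0.6,"dx":0,"dy":0,"dz":1,"turn":-0.18},{"gripper":-0.6,"dx":0,"dy":0,"dz":1,"turn":-0.18},{"gripper":-0.6,"dx":0,"dy":0,"dz":1,"turn":-0.18},{"gripper":-0.6,"dx":0,"dy":0,"dz":1,"turn":-0.08},{"gripper":-0.6,"dx":0,"dy":0,"dz":0,"turn":0}]'

```text
t: 10.07
eef_pos: [0.6351, -0.2203, 0.1389]
eef_rot: [-0.001, -0.081, 0.997, 0.001]
force: [-0.1, -0.4, -0.2]
gripper_width: 0.8
gripper_force: 0.0
```

```bash
python3 - <<'E'
from h import *
c=cam('top'); print('handle',onz(c,268,171,.067))
plan(.6363,-.2285,.08,1.734)
# now-visible round nest + left boxes
R,t=None,None
nt=nests(c,(225,195,320,236),.011)
for b in nt: print('nest',np.round(b['uv'],2),round(b['area']),onz(c,*b['uv'],.011)[:2].round(4))
for b in blobs(c,(320,155,405,240),(18,90,60),(36,255,255)): print(onz(c,*b['uv'],.032)[:2].round(4),round(b['area']))
E
```

```text
handle [0.64089393 0.16862293 0.067     ]
turn -0.002 then dx 0.03 dy -0.80 dz 5.97 cm | q1 -0.45 q6 -0.61 t 10.1 F [0.4 0.3 1.3]
nest [249.44 223.83] 65 [0.4672 0.2425]
nest [295.58 221.34] 127 [0.4722 0.0825]
nest [272.48 222.99] 160 [0.4683 0.1625]
nest [248.59 204.26] 141 [0.5353 0.2448]
nest [294.5  201.84] 134 [0.5398 0.085 ]
nest [271.56 203.03] 136 [0.5376 0.1647]
[ 0.5473 -0.0718] 127
[ 0.5513 -0.1321] 36
```

move_arm --motion '[{"gripper":-0.6,"dx":0,"dy":-0.8,"dz":0,"turn":0},{"gripper":-0.6,"dx":0,"dy":0,"dz":4,"turn":0},{"gripper":-0.6,"dx":0,"dy":0,"dz":4,"turn":0},{"gripper":-0.6,"dx":0,"dy":0,"dz":1,"turn":0},{"gripper":-0.6,"dx":0,"dy":0,"dz":0,"turn":0}]'

```text
t: 10.75
eef_pos: [0.6362, -0.2298, 0.0506]
eef_rot: [-0.0, -0.08, 0.997, 0.0]
force: [-0.0, 1.1, 0.1]
gripper_width: 0.797
gripper_force: 0.0
```

```bash
python3 - <<'E'
from h import *
plan(.6363,-.2285,.014,1.734)
c=cam('scene'); cv2.imwrite('pics/s3.png',cv2.resize(c['frame'][170:270,220:340],None,fx=6,fy=6,interpolation=cv2.INTER_CUBIC))
E
```

```text
turn -0.002 then dx -0.03 dy 0.13 dz 3.66 cm | q1 -0.47 q6 -0.63 t 10.8 F [-0.   1.1  0.1]
```

View pics/s3.png

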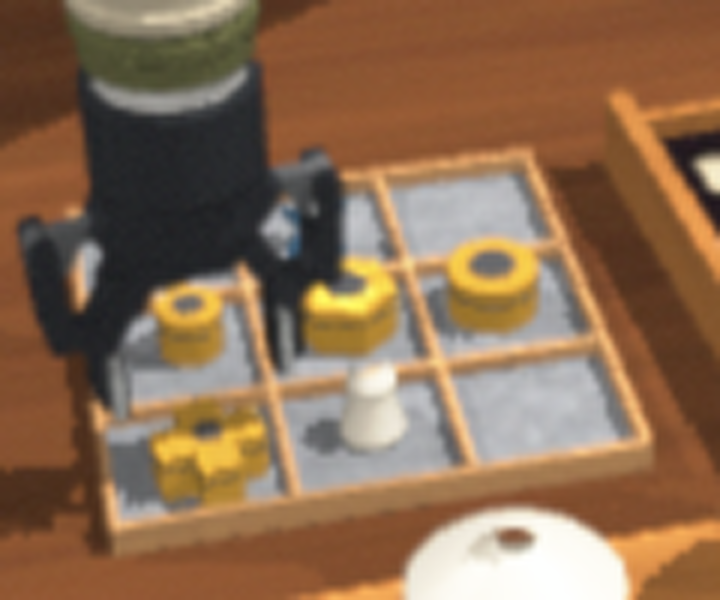

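The open fingers straddle the cross box at crop px (210,450) and clear the shaker at (373,405). I'll lower and grip.

move_arm --motion '[{"gripper":-0.6,"dx":0,"dy":0.1,"dz":2,"turn":0},{"gripper":-0.6,"dx":0,"dy":0,"dz":1.6,"turn":0},{"gripper":-0.6,"dx":0,"dy":0,"dz":0,"turn":0},{"gripper":1,"dx":0,"dy":0,"dz":0,"turn":0},{"gripper":1,"dx":0,"dy":0,"dz":0,"turn":0}]' --force 50

```text
t: 11.42
eef_pos: [0.6369, -0.229, 0.0158]
eef_rot: [0.001, -0.081, 0.997, -0.001]
force: [1.6, -0.7, 6.2]
gripper_width: 0.568
gripper_force: 53.0
```

move_arm --motion '[{"gripper":1,"dx":0,"dy":0,"dz":0,"turn":0},{"gripper":1,"dx":0,"dy":0,"dz":0,"turn":0},{"gripper":1,"dx":0,"dy":0,"dz":0,"turn":0},{"gripper":1,"dx":0,"dy":0,"dz":0,"turn":0},{"gripper":1,"dx":0,"dy":0,"dz":-0.2,"turn":0}]'

```text
t: 12.05
eef_pos: [0.6358, -0.2286, 0.0164]
eef_rot: [-0.0, -0.08, 0.997, 0.0]
force: [-0.9, 0.8, -1.1]
gripper_width: 0.57
gripper_force: 52.1
```

move_arm --motion '[{"gripper":1,"dx":0,"dy":0,"dz":-4,"turn":0},{"gripper":1,"dx":0,"dy":0,"dz":-4,"turn":0},{"gripper":1,"dx":0,"dy":0,"dz":0,"turn":0.136},{"gripper":1,"dx":1,"dy":4,"dz":0,"turn":0},{"gripper":1,"dx":1,"dy":4,"dz":0,"turn":0}]'

```text
t: 12.68
eef_pos: [0.6131, -0.1485, 0.0957]
eef_rot: [-0.001, -0.012, 1.0, 0.0]
force: [-0.1, 0.3, -0.8]
gripper_width: 0.574
gripper_force: 52.3
```

move_arm --motion '[{"gripper":1,"dx":1,"dy":5,"dz":0,"turn":0},{"gripper":1,"dx":1,"dy":5,"dz":0,"turn":0},{"gripper":1,"dx":1,"dy":5,"dz":0,"turn":0},{"gripper":1,"dx":1,"dy":5,"dz":0,"turn":0},{"gripper":1,"dx":1,"dy":5,"dz":0,"turn":0}]'

```text
t: 13.3
eef_pos: [0.5566, 0.101, 0.096]
eef_rot: [-0.0, -0.013, 1.0, 0.0]
force: [0.6, 0.4, -0.9]
gripper_width: 0.569
gripper_force: 52.3
```

move_arm --motion '[{"gripper":1,"dx":1,"dy":4,"dz":0,"turn":0},{"gripper":1,"dx":0.9,"dy":2,"dz":0,"turn":0},{"gripper":1,"dx":0,"dy":0,"dz":0,"turn":0},{"gripper":1,"dx":0,"dy":0,"dz":0,"turn":0},{"gripper":1,"dx":0,"dy":0,"dz":0,"turn":0}]'

```text
t: 13.92
eef_pos: [0.5377, 0.1578, 0.0964]
eef_rot: [0.0, -0.012, 1.0, -0.0]
force: [0.1, 0.3, -1.3]
gripper_width: 0.566
gripper_force: 52.3
```

```bash
python3 - <<'E'
from h import *
plan(.5371,.1646,.05,1.597)
c=cam('scene'); cv2.imwrite('pics/s4.png',cv2.resize(c['frame'][140:240,310:440],None,fx=6,fy=6,interpolation=cv2.INTER_CUBIC))
E
```

```text
turn -0.003 then dx 0.04 dy 0.68 dz 4.64 cm | q1 0.14 q6 0.12 t 13.9 F [ 0.1  0.3 -1.3]
```

View pics/s4.png

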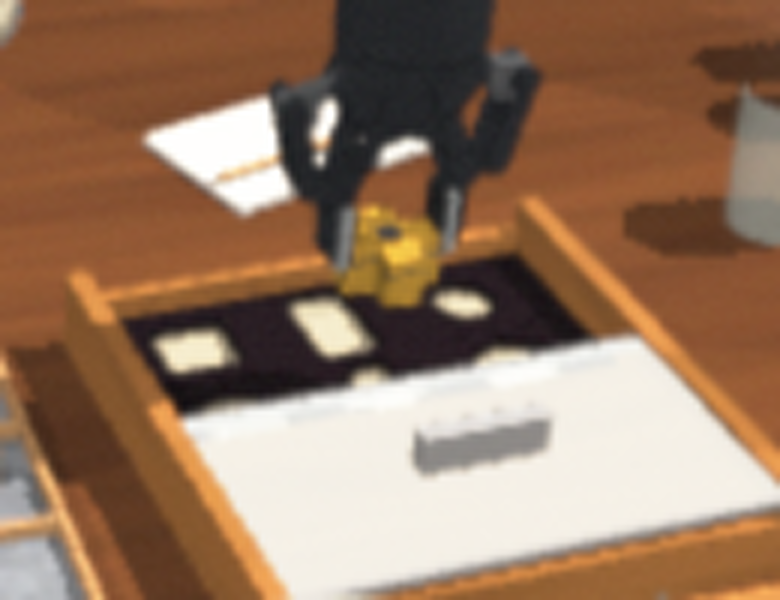

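The cross box is held upright with its lid disc visible at crop px (390,233). I'll check the box's offset from the TCP using that disc.

```bash
cat >> h.py <<'E'
def disc(c,b,sat=120):
    x0,y0=np.floor(b['px'].min(0)).astype(int);x1,y1=np.ceil(b['px'].max(0)).astype(int)+1
    k=cv2.resize(c['frame'][y0:y1,x0:x1],None,fx=6,fy=6,interpolation=cv2.INTER_CUBIC)
    m=np.uint8(cv2.cvtColor(k,cv2.COLOR_BGR2HSV)[...,1]<sat)*255
    hm=np.zeros_like(m); cv2.fillPoly(hm,[((b['px']-[x0,y0]+.5)*6-.5).astype(np.int32)],255)
    m&=cv2.erode(hm,np.ones((9,9)))
    n,l,s,ce=cv2.connectedComponentsWithStats(m)
    if n<2:return None
    i=1+np.argmax(s[1:,4]); return (ce[i]+.5)/6-.5+[x0,y0]
E
python3 - <<'E'
from h import *
c=cam('scene'); s,p,a=pose()
for b in blobs(c,(360,165,390,198),(18,90,50),(36,255,255)):
    d=disc(c,b); print(b['uv'],b['area'],d, None if d is None else onz(c,*d,p[2]+.0162)-p)
E
```

```text
(374.74793033427056, 182.59163802978236) 200.0625 [374.28631285 178.2527933 ] [ 0.0011036  -0.00121968  0.0162    ]
```

move_arm --motion '[{"gripper":1,"dx":0,"dy":0.7,"dz":2,"turn":0},{"gripper":1,"dx":0,"dy":0,"dz":2,"turn":0},{"gripper":1,"dx":0,"dy":0,"dz":1.5,"turn":0},{"gripper":1,"dx":0,"dy":0,"dz":0,"turn":0},{"gripper":1,"dx":0,"dy":0,"dz":0,"turn":0}]'

```text
t: 14.65
eef_pos: [0.5375, 0.1659, 0.042]
eef_rot: [0.0, -0.012, 1.0, 0.0]
force: [1.0, -0.7, -0.6]
gripper_width: 0.573
gripper_force: 52.3
```

```bash
python3 -c "
from h import *
plan(.5371,.1646,.03,1.597)"
```

```text
turn -0.001 then dx 0.04 dy -0.13 dz 1.20 cm | q1 0.16 q6 0.13 t 14.7 F [ 1.  -0.7 -0.6]
```

move_arm --motion '[{"gripper":1,"dx":0.08,"dy":-0.13,"dz":0.6,"turn":0},{"gripper":1,"dx":0,"dy":0,"dz":0.5,"turn":0},{"gripper":1,"dx":0,"dy":0,"dz":0.5,"turn":0},{"gripper":1,"dx":0,"dy":0,"dz":0.5,"turn":0},{"gripper":1,"dx":0,"dy":0,"dz":0.2,"turn":0}]'

```text
t: 15.28
eef_pos: [0.5366, 0.1648, 0.0183]
eef_rot: [0.0, -0.013, 1.0, 0.0]
force: [2.0, -0.1, -1.2]
gripper_width: 0.572
gripper_force: 52.5
```

```bash
python3 -c "
from h import *
plan(.5366,.1646,.0178,1.597)"
```

```text
turn -0.001 then dx 0.00 dy -0.02 dz 0.05 cm | q1 0.15 q6 0.13 t 15.3 F [ 2.  -0.1 -1.2]
```

It went into the pocket freely (z 0.0183, no load). I'll release and retreat.

move_arm --motion '[{"gripper":1,"dx":0,"dy":0,"dz":0.05,"turn":0},{"gripper":-0.45,"dx":0,"dy":0,"dz":0,"turn":0},{"gripper":-0.45,"dx":0,"dy":0,"dz":0,"turn":0},{"gripper":-0.45,"dx":0,"dy":0,"dz":0,"turn":0},{"gripper":-0.45,"dx":0,"dy":0,"dz":-1,"turn":0}]'

```text
t: 15.9
eef_pos: [0.5353, 0.1646, 0.0276]
eef_rot: [-0.001, -0.013, 1.0, -0.0]
force: [-0.6, 0.2, 0.9]
gripper_width: 0.72
gripper_force: 0.0
```

move_arm --motion '[{"gripper":-0.45,"dx":0,"dy":0,"dz":-4,"turn":0},{"gripper":-0.45,"dx":0,"dy":0,"dz":-4,"turn":0},{"gripper":-0.6,"dx":0,"dy":-5,"dz":0,"turn":0},{"gripper":-0.6,"dx":0,"dy":-5,"dz":0,"turn":0.18},{"gripper":-0.6,"dx":0,"dy":0,"dz":0,"turn":0.18}]'

```text
t: 16.52
eef_pos: [0.5392, 0.0618, 0.109]
eef_rot: [0.001, 0.172, 0.985, -0.0]
force: [-0.8, 0.1, 1.1]
gripper_width: 0.801
gripper_force: 0.0
```

move_arm --motion '[{"gripper":-0.6,"dx":0,"dy":0,"dz":0,"turn":0.18},{"gripper":-0.6,"dx":0,"dy":0,"dz":0,"turn":0.17},{"gripper":-0.6,"dx":0,"dy":0,"dz":0,"turn":0},{"gripper":-0.6,"dx":0,"dy":0,"dz":0,"turn":0},{"gripper":-0.6,"dx":0,"dy":0,"dz":0,"turn":0}]'

```text
t: 17.15
eef_pos: [0.5387, 0.0648, 0.1081]
eef_rot: [0.0, 0.335, 0.942, 0.0]
force: [0.4, -0.1, -0.9]
gripper_width: 0.799
gripper_force: 0.0
```

```bash
cat > boxes.py <<'E'
from h import *
T=cam('top');S=cam('scene')
def show(box1,box2,z=.032):
    ds=[(disc(S,b),b) for b in blobs(S,box2,(18,90,50),(36,255,255))]
    for b in blobs(T,box1,(18,90,60),(36,255,255)):
        d=disc(T,b); q=d if d is not None else b['uv']
        print('top',onz(T,*q,z)[:2].round(4),round(b['area']), 'disc' if d is not None else 'blob',end=' ')
        if d is not None:
            r=min([tri(T,d,S,e[0]) for e in ds if e[0] is not None],key=lambda r:r[1],default=None)
            if r: print('tri',r[0].round(4),round(r[1],4),end='')
        print()
    for e,b in ds: print('  scene',onz(S,*(e if e is not None else b['uv']),z)[:2].round(4),round(b['area']))
E
python3 - <<'E'
from boxes import *
print('tray');show((320,155,405,240),(228,192,330,262))
print('case');show((232,195,316,236),(325,170,430,215),.034)
plan(.5478,-.0722,.08,.9)
E
```

```text
tray
top [ 0.5407 -0.2221] 57 disc tri [ 0.5406 -0.223   0.0313] 0.0016
top [ 0.5475 -0.0719] 125 disc tri [ 0.5474 -0.0727  0.0313] 0.0016
top [ 0.5453 -0.1457] 133 disc tri [ 0.5451 -0.1465  0.0317] 0.0014
  scene [ 0.5413 -0.2239] 122
  scene [ 0.5453 -0.1472] 230
  scene [ 0.5482 -0.0737] 199
case
  scene [0.5376 0.1637] 110
turn -0.013 then dx -9.23 dy -10.17 dz 2.80 cm | q1 -0.03 q6 0.66 t 17.2 F [0.2 1.1 0.2]
```

move_arm --motion '[{"gripper":-0.6,"dx":-3.1,"dy":-3.4,"dz":0,"turn":0},{"gripper":-0.6,"dx":-3.1,"dy":-3.4,"dz":0,"turn":0},{"gripper":-0.6,"dx":-3,"dy":-3.4,"dz":0,"turn":0},{"gripper":-0.6,"dx":0,"dy":0,"dz":3,"turn":0},{"gripper":-0.6,"dx":0,"dy":0,"dz":2,"turn":0}]'

```text
t: 17.88
eef_pos: [0.5451, -0.0733, 0.057]
eef_rot: [-0.0, 0.336, 0.942, 0.0]
force: [-0.5, -0.4, 0.6]
gripper_width: 0.797
gripper_force: 0.0
```

move_arm --motion '[{"gripper":-0.6,"dx":0,"dy":0,"dz":0,"turn":0},{"gripper":-0.6,"dx":0,"dy":0,"dz":0,"turn":0},{"gripper":-0.6,"dx":0,"dy":0,"dz":0,"turn":0},{"gripper":-0.6,"dx":0,"dy":0,"dz":0,"turn":0},{"gripper":-0.6,"dx":0,"dy":0,"dz":0,"turn":0}]'

```text
t: 18.5
eef_pos: [0.5458, -0.0724, 0.0584]
eef_rot: [0.0, 0.336, 0.942, 0.0]
force: [-0.2, -0.3, 0.7]
gripper_width: 0.801
gripper_force: 0.0
```

```bash
python3 - <<'E'
from boxes import *
plan(.5475,-.0722,.0145,.9)
print('tray');show((320,155,405,240),(228,192,330,262))
E
```

```text
turn -0.014 then dx -0.13 dy 0.13 dz 4.37 cm | q1 -0.28 q6 0.41 t 18.6 F [0.6 0.4 0.4]
tray
top [ 0.5408 -0.2221] 58 disc tri [ 0.5407 -0.2231  0.0312] 0.0017
  scene [ 0.5415 -0.224 ] 124
  scene [ 0.546  -0.1473] 222
  scene [ 0.5491 -0.074 ] 200
```

move_arm --motion '[{"gripper":-0.6,"dx":-0.1,"dy":0.1,"dz":2.4,"turn":0},{"gripper":-0.6,"dx":0,"dy":0,"dz":2,"turn":0},{"gripper":-0.6,"dx":0,"dy":0,"dz":0,"turn":0},{"gripper":1,"dx":0,"dy":0,"dz":0,"turn":0},{"gripper":1,"dx":0,"dy":0,"dz":0,"turn":0}]'

```text
t: 19.23
eef_pos: [0.5479, -0.0726, 0.0152]
eef_rot: [0.001, 0.336, 0.942, 0.0]
force: [-0.4, 0.0, -0.4]
gripper_width: 0.512
gripper_force: 50.9
```

move_arm --motion '[{"gripper":1,"dx":0,"dy":0,"dz":0,"turn":0},{"gripper":1,"dx":0,"dy":0,"dz":0,"turn":0},{"gripper":1,"dx":0,"dy":0,"dz":0,"turn":0},{"gripper":1,"dx":0,"dy":0,"dz":0,"turn":0},{"gripper":1,"dx":0,"dy":0,"dz":0,"turn":0}]'

```text
t: 19.85
eef_pos: [0.5479, -0.0726, 0.0152]
eef_rot: [0.001, 0.336, 0.942, 0.0]
force: [-0.6, 0.4, 5.8]
gripper_width: 0.514
gripper_force: 51.4
```

move_arm --motion '[{"gripper":1,"dx":0,"dy":0,"dz":-4,"turn":0},{"gripper":1,"dx":0,"dy":0,"dz":-4,"turn":0},{"gripper":1,"dx":0,"dy":0,"dz":0,"turn":-0.17},{"gripper":1,"dx":0,"dy":0,"dz":0,"turn":-0.17},{"gripper":1,"dx":0,"dy":0,"dz":0,"turn":-0.17}]'

```text
t: 20.48
eef_pos: [0.5467, -0.0723, 0.0941]
eef_rot: [0.0, 0.085, 0.996, 0.0]
force: [0.0, 0.3, -0.7]
gripper_width: 0.519
gripper_force: 51.2
```

move_arm --motion '[{"gripper":1,"dx":0,"dy":0,"dz":0,"turn":-0.17},{"gripper":1,"dx":0,"dy":0,"dz":0,"turn":0},{"gripper":1,"dx":0,"dy":4,"dz":0,"turn":0},{"gripper":1,"dx":0,"dy":4,"dz":0,"turn":0},{"gripper":1,"dx":0,"dy":4,"dz":0,"turn":0}]'

```text
t: 21.1
eef_pos: [0.5474, 0.0487, 0.0939]
eef_rot: [0.0, 0.005, 1.0, 0.0]
force: [0.9, 0.1, -0.8]
gripper_width: 0.516
gripper_force: 51.2
```

```bash
python3 - <<'E'
from h import *
plan(.5394,.0848,.05,1.597)
E
```

```text
turn -0.035 then dx 0.70 dy 3.63 dz 4.39 cm | q1 -0.06 q6 -0.05 t 21.1 F [ 0.9  0.1 -0.8]
```

move_arm --motion '[{"gripper":1,"dx":0.7,"dy":3.6,"dz":0,"turn":-0.035},{"gripper":1,"dx":0,"dy":0,"dz":2.4,"turn":0},{"gripper":1,"dx":0,"dy":0,"dz":2,"turn":0},{"gripper":1,"dx":0,"dy":0,"dz":0,"turn":0},{"gripper":1,"dx":0,"dy":0,"dz":0,"turn":0}]'

```text
t: 21.72
eef_pos: [0.541, 0.0837, 0.0505]
eef_rot: [0.0, -0.014, 1.0, 0.0]
force: [-0.3, 0.7, 0.3]
gripper_width: 0.514
gripper_force: 51.3
```

```bash
python3 - <<'E'
from h import *
plan(.5394,.0848,.0172,1.597)
E
```

```text
turn 0.002 then dx 0.16 dy 0.12 dz 3.33 cm | q1 0.01 q6 -0.02 t 21.7 F [-0.3  0.7  0.3]
```

move_arm --motion '[{"gripper":1,"dx":0.16,"dy":0.12,"dz":1,"turn":0},{"gripper":1,"dx":0,"dy":0,"dz":1,"turn":0},{"gripper":1,"dx":0,"dy":0,"dz":0.6,"turn":0},{"gripper":1,"dx":0,"dy":0,"dz":0.5,"turn":0},{"gripper":1,"dx":0,"dy":0,"dz":0.2,"turn":0}]'

```text
t: 22.35
eef_pos: [0.5386, 0.0848, 0.0171]
eef_rot: [-0.0, -0.015, 1.0, -0.0]
force: [-5.4, -0.9, 14.8]
gripper_width: 0.519
gripper_force: 52.6
```

```bash
python3 - <<'E'
from h import *
plan(.5394,.0848,.0172,1.597); print(state()['gripper_width'])
E
```

```text
turn 0.004 then dx -0.08 dy -0.00 dz -0.01 cm | q1 0.01 q6 -0.02 t 22.4 F [-5.4 -0.9 14.8]
0.5193261286350359
```

move_arm --motion '[{"gripper":-0.27,"dx":0,"dy":0,"dz":0,"turn":0},{"gripper":-0.27,"dx":0,"dy":0,"dz":0,"turn":0},{"gripper":-0.27,"dx":0,"dy":0,"dz":0,"turn":0},{"gripper":-0.27,"dx":0,"dy":0,"dz":-1,"turn":0},{"gripper":-0.27,"dx":0,"dy":0,"dz":-4,"turn":0}]'

```text
t: 22.98
eef_pos: [0.5369, 0.0848, 0.0659]
eef_rot: [-0.002, -0.015, 1.0, 0.0]
force: [0.5, 0.4, 0.7]
gripper_width: 0.634
gripper_force: 0.0
```

move_arm --motion '[{"gripper":-0.27,"dx":0,"dy":0,"dz":-4,"turn":0},{"gripper":-0.2,"dx":0.1,"dy":-5,"dz":0,"turn":0},{"gripper":-0.2,"dx":0.1,"dy":-5,"dz":0,"turn":0},{"gripper":-0.2,"dx":0.1,"dy":-5,"dz":0,"turn":0},{"gripper":-0.2,"dx":0.1,"dy":-5,"dz":0,"turn":0}]'

```text
t: 23.6
eef_pos: [0.5412, -0.1167, 0.1079]
eef_rot: [0.001, -0.015, 1.0, -0.0]
force: [1.0, -0.0, -0.2]
gripper_width: 0.602
gripper_force: 0.0
```

move_arm --motion '[{"gripper":-0.2,"dx":0.1,"dy":-5,"dz":0,"turn":0},{"gripper":-0.2,"dx":0.1,"dy":-5,"dz":0,"turn":0},{"gripper":-0.2,"dx":0,"dy":0,"dz":2,"turn":0},{"gripper":-0.2,"dx":0,"dy":0,"dz":0,"turn":0},{"gripper":-0.2,"dx":0,"dy":0,"dz":0,"turn":0}]'

```text
t: 24.22
eef_pos: [0.5421, -0.2147, 0.0876]
eef_rot: [0.0, -0.015, 1.0, 0.0]
force: [-0.5, -0.2, -1.0]
gripper_width: 0.603
gripper_force: 0.0
```

```bash
python3 - <<'E'
from boxes import *
plan(.5408,-.2224,.0145,1.6)
print('tray');show((320,155,405,240),(228,192,330,262))
print('case');show((232,195,316,236),(325,170,430,215),.034)
E
```

```text
turn 0.002 then dx 0.20 dy -0.77 dz 7.34 cm | q1 -0.51 q6 -0.55 t 24.3 F [-0.   0.4 -0.5]
tray
top [ 0.5455 -0.1457] 140 disc tri [ 0.5454 -0.1464  0.0313] 0.0012
  scene [ 0.5411 -0.224 ] 121
  scene [ 0.5462 -0.1471] 231
case
top [0.5391 0.0854] 148 disc tri [0.5389 0.0849 0.0332] 0.0014
top [0.537  0.1655] 155 disc tri [0.5368 0.1649 0.0333] 0.0015
  scene [0.5398 0.0838] 106
  scene [0.5376 0.1637] 111
```

The round and cross boxes are both seated, with lids about 2 mm above the tray-lid height as expected. Tiny is next.

move_arm --motion '[{"gripper":-0.2,"dx":0.2,"dy":-0.8,"dz":2,"turn":0},{"gripper":-0.2,"dx":0,"dy":0,"dz":3,"turn":0},{"gripper":-0.2,"dx":0,"dy":0,"dz":1,"turn":0},{"gripper":-0.2,"dx":0,"dy":0,"dz":0,"turn":0},{"gripper":-0.2,"dx":0,"dy":0,"dz":0,"turn":0}]'

```text
t: 24.95
eef_pos: [0.5412, -0.2234, 0.0281]
eef_rot: [0.001, -0.015, 1.0, -0.0]
force: [0.1, -0.4, 0.3]
gripper_width: 0.597
gripper_force: 0.0
```

```bash
python3 - <<'E'
from h import *
plan(.5408,-.2224,.0145,1.6)
E
```

```text
turn 0.001 then dx 0.04 dy 0.10 dz 1.36 cm | q1 -0.53 q6 -0.56 t 24.9 F [ 0.1 -0.4  0.3]
```

move_arm --motion '[{"gripper":-0.2,"dx":0,"dy":0.1,"dz":1.4,"turn":0},{"gripper":-0.2,"dx":0,"dy":0,"dz":0,"turn":0},{"gripper":1,"dx":0,"dy":0,"dz":0,"turn":0},{"gripper":1,"dx":0,"dy":0,"dz":0,"turn":0},{"gripper":1,"dx":0,"dy":0,"dz":0,"turn":0}]'

```text
t: 25.58
eef_pos: [0.5405, -0.2223, 0.0131]
eef_rot: [0.0, -0.015, 1.0, -0.0]
force: [0.2, -0.3, 1.0]
gripper_width: 0.354
gripper_force: 49.4
```

move_arm --motion '[{"gripper":1,"dx":0,"dy":0,"dz":0,"turn":0},{"gripper":1,"dx":0,"dy":0,"dz":0,"turn":0},{"gripper":1,"dx":0,"dy":0,"dz":0,"turn":0},{"gripper":1,"dx":0,"dy":0,"dz":0,"turn":0},{"gripper":1,"dx":0,"dy":0,"dz":0,"turn":0}]'

```text
t: 26.2
eef_pos: [0.5405, -0.2224, 0.0131]
eef_rot: [0.0, -0.015, 1.0, -0.0]
force: [-0.1, -0.5, 2.3]
gripper_width: 0.351
gripper_force: 49.5
```

move_arm --motion '[{"gripper":1,"dx":0,"dy":0,"dz":-4,"turn":0},{"gripper":1,"dx":0,"dy":0,"dz":-4,"turn":0},{"gripper":1,"dx":0.5,"dy":4,"dz":0,"turn":0},{"gripper":1,"dx":0.6,"dy":5,"dz":0,"turn":0},{"gripper":1,"dx":0.6,"dy":5,"dz":0,"turn":0}]'

```text
t: 26.82
eef_pos: [0.5183, -0.0815, 0.0926]
eef_rot: [-0.0, -0.015, 1.0, 0.0]
force: [0.6, 0.4, 0.3]
gripper_width: 0.352
gripper_force: 49.7
```

move_arm --motion '[{"gripper":1,"dx":0.6,"dy":5,"dz":0,"turn":0},{"gripper":1,"dx":0.6,"dy":5,"dz":0,"turn":0},{"gripper":1,"dx":0.6,"dy":5,"dz":0,"turn":0},{"gripper":1,"dx":0.6,"dy":5,"dz":0,"turn":0},{"gripper":1,"dx":0.6,"dy":5,"dz":0,"turn":0}]'

```text
t: 27.45
eef_pos: [0.4807, 0.1677, 0.0926]
eef_rot: [-0.0, -0.015, 1.0, -0.0]
force: [1.0, -0.3, -1.5]
gripper_width: 0.355
gripper_force: 49.7
```

move_arm --motion '[{"gripper":1,"dx":0.6,"dy":4,"dz":0,"turn":0},{"gripper":1,"dx":0.4,"dy":3,"dz":0,"turn":0},{"gripper":1,"dx":0,"dy":0,"dz":0,"turn":0},{"gripper":1,"dx":0,"dy":0,"dz":0,"turn":0},{"gripper":1,"dx":0,"dy":0,"dz":0,"turn":0}]'

```text
t: 28.08
eef_pos: [0.4695, 0.2349, 0.0928]
eef_rot: [-0.0, -0.014, 1.0, -0.0]
force: [-0.1, 1.0, -1.0]
gripper_width: 0.354
gripper_force: 49.7
```

```bash
python3 - <<'E'
from h import *
plan(.4671,.2428,.05,1.597)
E
```

```text
turn 0.003 then dx 0.21 dy 0.80 dz 4.28 cm | q1 0.31 q6 0.28 t 28.1 F [-0.1  1.  -1. ]
```

move_arm --motion '[{"gripper":1,"dx":0.2,"dy":0.8,"dz":2,"turn":0},{"gripper":1,"dx":0,"dy":0,"dz":2.3,"turn":0},{"gripper":1,"dx":0,"dy":0,"dz":0,"turn":0},{"gripper":1,"dx":0,"dy":0,"dz":0,"turn":0},{"gripper":1,"dx":0,"dy":0,"dz":0,"turn":0}]'

```text
t: 28.7
eef_pos: [0.4681, 0.2438, 0.051]
eef_rot: [0.001, -0.015, 1.0, 0.0]
force: [-0.6, -0.4, -0.3]
gripper_width: 0.355
gripper_force: 49.7
```

```bash
python3 - <<'E'
from boxes import *
plan(.4671,.2428,.0151,1.597); print(state()['gripper_width'])
print('tray');show((320,155,405,240),(228,192,330,262))
E
```

```text
turn 0.004 then dx 0.08 dy -0.10 dz 3.57 cm | q1 0.33 q6 0.30 t 28.8 F [ 0.2 -0.6 -0.6]
0.3536186298190388
tray
top [ 0.5455 -0.1458] 143 disc tri [ 0.5454 -0.1464  0.0313] 0.0012
  scene [ 0.5462 -0.1471] 231
```

move_arm --motion '[{"gripper":1,"dx":0.1,"dy":-0.1,"dz":1.2,"turn":0},{"gripper":1,"dx":0,"dy":0,"dz":1,"turn":0},{"gripper":1,"dx":0,"dy":0,"dz":0.6,"turn":0},{"gripper":1,"dx":0,"dy":0,"dz":0.5,"turn":0},{"gripper":1,"dx":0,"dy":0,"dz":0.2,"turn":0}]'

```text
t: 29.42
eef_pos: [0.4659, 0.2427, 0.0156]
eef_rot: [-0.0, -0.015, 1.0, -0.0]
force: [-5.5, -2.4, 20.8]
gripper_width: 0.353
gripper_force: 60.9
```

```bash
python3 - <<'E'
from h import *
plan(.4671,.2428,.0151,1.597); print(state()['gripper_width'])
E
```

```text
turn 0.004 then dx -0.12 dy 0.01 dz 0.05 cm | q1 0.33 q6 0.30 t 29.4 F [-5.5 -2.4 20.8]
0.35332545536432786
```

move_arm --motion '[{"gripper":0,"dx":0,"dy":0,"dz":-0.05,"turn":0},{"gripper":0,"dx":0,"dy":0,"dz":0,"turn":0},{"gripper":0,"dx":0,"dy":0,"dz":0,"turn":0},{"gripper":0,"dx":0,"dy":0,"dz":-2,"turn":0},{"gripper":0,"dx":0,"dy":0,"dz":-4,"turn":0}]'

```text
t: 30.05
eef_pos: [0.4646, 0.2422, 0.0744]
eef_rot: [-0.002, -0.015, 1.0, -0.001]
force: [1.2, 0.6, 0.1]
gripper_width: 0.498
gripper_force: 0.0
```

```bash
python3 - <<'E'
from boxes import *
show((320,155,405,240),(228,192,330,262))
for c,box in((T,(345,180,378,215)),(S,(262,205,292,235))):
  for lo in((20,120,90),(18,90,60),(18,110,150)):
    for b in blobs(c,box,lo,(36,255,255)):
      d=disc(c,b); ce=onz(c,*d,.032)[:2]; P=np.array([onz(c,*p,.032)[:2] for p in b['px']])-ce
      if c is S: P=P[P@np.array([-1.,.3])>0]   # far side outline only: lid edge
      r=np.hypot(*P.T); th=np.arctan2(P[:,1],P[:,0])
      # hexagon fit: choose yaw minimising spread of apothem estimate
      yy=np.linspace(-.52,.52,209); E=[]
      for y in yy:
          a=(th-y-np.pi/6+np.pi/6)%(np.pi/3)-np.pi/6; E.append(np.std(r*np.cos(a)))
      # flats faced at y+k*60deg -> corners at +30deg
      i=int(np.argmin(E)); k=((yy[i]+np.pi/6)+np.pi/6)%(np.pi/3)-np.pi/6
      print('top' if c is T else 'scene',lo,'corner yaw %.3f'%k,'resid %.4f'%E[i],'max %.4f'%max(E))
E
```

```text
top [ 0.5455 -0.1457] 143 disc tri [ 0.5454 -0.1464  0.0313] 0.0012
  scene [ 0.5461 -0.1471] 231
top (20, 120, 90) corner yaw -0.344 resid 0.0008 max 0.0021
top (18, 90, 60) corner yaw -0.339 resid 0.0008 max 0.0019
top (18, 110, 150) corner yaw -0.334 resid 0.0008 max 0.0018Traceback (most recent call last):
  File "<stdin>", line 6, in <module>
TypeError: Value after * must be an iterable, not NoneType
```

Allowing for the 30° shift in my formula, the hex corner yaw is about 0.18, so the grip yaw is 1.756. I'll move there now.

move_arm --motion '[{"gripper":-0.6,"dx":0,"dy":0,"dz":-3,"turn":0},{"gripper":-0.6,"dx":-0.9,"dy":-5,"dz":0,"turn":0},{"gripper":-0.6,"dx":-0.9,"dy":-5,"dz":0,"turn":0},{"gripper":-0.6,"dx":-0.9,"dy":-5,"dz":0,"turn":0},{"gripper":-0.6,"dx":-0.9,"dy":-5,"dz":0,"turn":0}]'

```text
t: 30.78
eef_pos: [0.5082, 0.0424, 0.1049]
eef_rot: [-0.0, -0.015, 1.0, 0.0]
force: [1.0, -0.1, -0.1]
gripper_width: 0.801
gripper_force: 0.0
```

move_arm --motion '[{"gripper":-0.6,"dx":-0.9,"dy":-5,"dz":0,"turn":0},{"gripper":-0.6,"dx":-0.9,"dy":-5,"dz":0,"turn":0},{"gripper":-0.6,"dx":-0.9,"dy":-5,"dz":0,"turn":0},{"gripper":-0.6,"dx":-0.6,"dy":-4,"dz":0,"turn":0},{"gripper":-0.6,"dx":0,"dy":0,"dz":0,"turn":-0.155}]'

```text
t: 31.4
eef_pos: [0.5475, -0.1482, 0.1046]
eef_rot: [0.0, -0.092, 0.996, -0.0]
force: [-0.1, -0.0, -0.4]
gripper_width: 0.8
gripper_force: 0.0
```

move_arm --motion '[{"gripper":-0.6,"dx":0,"dy":0,"dz":2,"turn":0},{"gripper":-0.6,"dx":0,"dy":0,"dz":2,"turn":0},{"gripper":-0.6,"dx":0,"dy":0,"dz":0,"turn":0},{"gripper":-0.6,"dx":0,"dy":0,"dz":0,"turn":0},{"gripper":-0.6,"dx":0,"dy":0,"dz":0,"turn":0}]'

```text
t: 32.02
eef_pos: [0.5477, -0.1452, 0.0663]
eef_rot: [0.001, -0.093, 0.996, -0.0]
force: [-0.1, -0.6, -0.8]
gripper_width: 0.803
gripper_force: 0.0
```

```bash
python3 - <<'E'
from boxes import *
plan(.5455,-.1459,.0145,1.756)
show((320,155,405,240),(228,192,330,262))
print('case');show((232,195,316,236),(325,170,430,215),.034)
E
```

```text
turn 0.000 then dx 0.21 dy -0.04 dz 5.18 cm | q1 -0.40 q6 -0.59 t 32.1 F [ 0.  -0.3 -0.1]
  scene [ 0.5461 -0.1471] 226
case
top [0.4666 0.2435] 75 disc tri [0.4664 0.2431 0.0328] 0.0013
top [0.539  0.0855] 148 disc tri [0.5389 0.0849 0.0332] 0.0014
top [0.5371 0.1656] 155 disc tri [0.5369 0.1649 0.0333] 0.0015
  scene [0.5398 0.0837] 105
  scene [0.5376 0.1637] 110
  scene [0.4679 0.2415] 88
```

All three are seated and the hex box hasn't moved. I'll grip it.

move_arm --motion '[{"gripper":-0.6,"dx":0.2,"dy":0,"dz":2.5,"turn":0},{"gripper":-0.6,"dx":0,"dy":0,"dz":2.5,"turn":0},{"gripper":-0.6,"dx":0,"dy":0,"dz":0.2,"turn":0},{"gripper":1,"dx":0,"dy":0,"dz":0,"turn":0},{"gripper":1,"dx":0,"dy":0,"dz":0,"turn":0}]'

```text
t: 32.75
eef_pos: [0.5462, -0.1458, 0.015]
eef_rot: [0.001, -0.092, 0.996, -0.001]
force: [-0.1, 0.7, -0.2]
gripper_width: 0.504
gripper_force: 51.9
```

move_arm --motion '[{"gripper":1,"dx":0,"dy":0,"dz":0,"turn":0},{"gripper":1,"dx":0,"dy":0,"dz":0,"turn":0},{"gripper":1,"dx":0,"dy":0,"dz":0,"turn":0},{"gripper":1,"dx":0,"dy":0,"dz":0,"turn":0},{"gripper":1,"dx":0,"dy":0,"dz":0,"turn":0}]'

```text
t: 33.38
eef_pos: [0.5461, -0.1458, 0.0149]
eef_rot: [0.001, -0.092, 0.996, -0.001]
force: [0.6, -0.3, 6.1]
gripper_width: 0.506
gripper_force: 52.8
```

move_arm --motion '[{"gripper":1,"dx":0,"dy":0,"dz":-4,"turn":0},{"gripper":1,"dx":0,"dy":0,"dz":-4,"turn":0},{"gripper":1,"dx":0,"dy":0,"dz":0,"turn":0.159},{"gripper":1,"dx":0,"dy":4,"dz":0,"turn":0},{"gripper":1,"dx":0,"dy":5,"dz":0,"turn":0}]'

```text
t: 34.0
eef_pos: [0.5427, -0.0553, 0.0936]
eef_rot: [0.0, -0.012, 1.0, -0.0]
force: [0.9, 0.1, -0.9]
gripper_width: 0.5
gripper_force: 52.0
```

move_arm --motion '[{"gripper":1,"dx":0,"dy":5,"dz":0,"turn":0},{"gripper":1,"dx":0,"dy":5,"dz":0,"turn":0},{"gripper":1,"dx":0,"dy":5,"dz":0,"turn":0},{"gripper":1,"dx":0,"dy":5,"dz":0,"turn":0},{"gripper":1,"dx":0,"dy":5,"dz":0,"turn":0}]'

```text
t: 34.62
eef_pos: [0.5357, 0.1961, 0.0935]
eef_rot: [0.0, -0.013, 1.0, -0.0]
force: [1.6, -0.1, -1.1]
gripper_width: 0.501
gripper_force: 52.0
```

move_arm --motion '[{"gripper":1,"dx":0,"dy":4,"dz":0,"turn":0},{"gripper":1,"dx":0,"dy":1,"dz":0,"turn":0},{"gripper":1,"dx":0,"dy":0,"dz":0,"turn":0},{"gripper":1,"dx":0,"dy":0,"dz":0,"turn":0},{"gripper":1,"dx":0,"dy":0,"dz":0,"turn":0}]'

```text
t: 35.25
eef_pos: [0.5349, 0.2432, 0.0935]
eef_rot: [-0.0, -0.012, 1.0, -0.0]
force: [-0.5, 0.2, -1.2]
gripper_width: 0.505
gripper_force: 52.0
```

```bash
python3 - <<'E'
from h import *
plan(.5351,.2446,.05,1.597)
E
```

```text
turn -0.002 then dx -0.02 dy 0.14 dz 4.35 cm | q1 0.29 q6 0.27 t 35.2 F [-0.5  0.2 -1.2]
```

move_arm --motion '[{"gripper":1,"dx":-0.1,"dy":0.1,"dz":2.4,"turn":0},{"gripper":1,"dx":0,"dy":0,"dz":2,"turn":0},{"gripper":1,"dx":0,"dy":0,"dz":0,"turn":0},{"gripper":1,"dx":0,"dy":0,"dz":0,"turn":0},{"gripper":1,"dx":0,"dy":0,"dz":0,"turn":0}]'

```text
t: 35.88
eef_pos: [0.5366, 0.2456, 0.0506]
eef_rot: [0.001, -0.013, 1.0, 0.0]
force: [0.3, 0.1, -0.5]
gripper_width: 0.499
gripper_force: 52.0
```

```bash
python3 - <<'E'
from h import *
plan(.5355,.2446,.0169,1.597); print(state()['gripper_width'])
c=cam('scene'); cv2.imwrite('pics/s5.png',cv2.resize(c['frame'][140:230,320:450],None,fx=6,fy=6,interpolation=cv2.INTER_CUBIC))
E
```

```text
turn -0.000 then dx 0.12 dy -0.10 dz 3.37 cm | q1 0.29 q6 0.27 t 35.9 F [ 0.3  0.1 -0.5]
0.49906861088096705
```

View pics/s5.png

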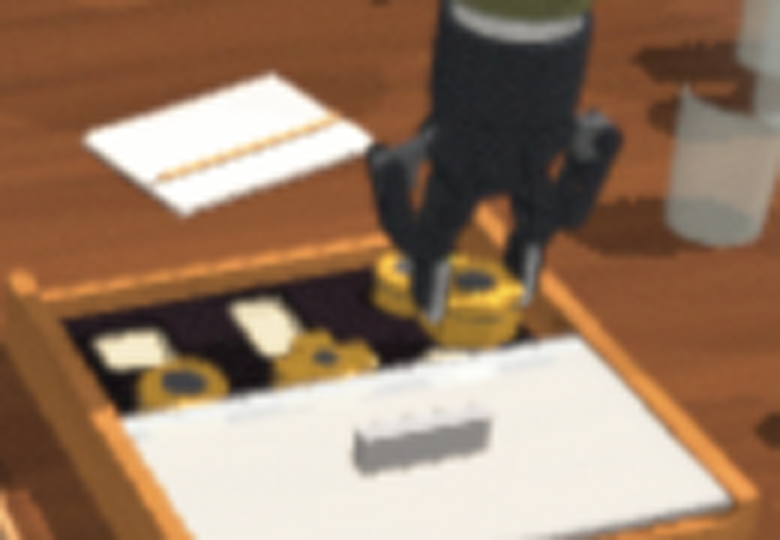

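The hex box is held level at crop px (473,295), the tiny box sits behind it, and the round and cross boxes are seated. I'll lower.

move_arm --motion '[{"gripper":1,"dx":0.1,"dy":-0.1,"dz":1,"turn":0},{"gripper":1,"dx":0,"dy":0,"dz":1,"turn":0},{"gripper":1,"dx":0,"dy":0,"dz":0.6,"turn":0},{"gripper":1,"dx":0,"dy":0,"dz":0.5,"turn":0},{"gripper":1,"dx":0,"dy":0,"dz":0.2,"turn":0}]'

```text
t: 36.55
eef_pos: [0.5343, 0.2444, 0.0168]
eef_rot: [-0.0, -0.013, 1.0, -0.0]
force: [-5.1, -2.4, 15.0]
gripper_width: 0.502
gripper_force: 53.8
```

```bash
python3 - <<'E'
from h import *
plan(.5355,.2446,.0169,1.597); print(state()['gripper_width'])
E
```

```text
turn 0.000 then dx -0.12 dy 0.01 dz -0.01 cm | q1 0.29 q6 0.27 t 36.5 F [-5.1 -2.4 15. ]
0.5016268594529328
```

move_arm --motion '[{"gripper":-0.22,"dx":0,"dy":0,"dz":-0.05,"turn":0},{"gripper":-0.22,"dx":0,"dy":0,"dz":0,"turn":0},{"gripper":-0.22,"dx":0,"dy":0,"dz":0,"turn":0},{"gripper":-0.22,"dx":0,"dy":0,"dz":-2,"turn":0},{"gripper":-0.22,"dx":0,"dy":0,"dz":-5,"turn":0}]'

```text
t: 37.17
eef_pos: [0.5325, 0.2438, 0.085]
eef_rot: [-0.003, -0.013, 1.0, -0.001]
force: [1.1, 0.7, 0.9]
gripper_width: 0.61
gripper_force: 0.0
```

move_arm --motion '[{"gripper":-0.5,"dx":0,"dy":0,"dz":-5,"turn":0},{"gripper":-0.5,"dx":-1.5,"dy":-6,"dz":0,"turn":0},{"gripper":-0.5,"dx":-1.5,"dy":-6,"dz":0,"turn":0},{"gripper":-0.5,"dx":-1.5,"dy":-6,"dz":0,"turn":0},{"gripper":-0.5,"dx":-1.5,"dy":-6,"dz":0,"turn":0}]'

```text
t: 37.8
eef_pos: [0.6015, 0.0044, 0.1372]
eef_rot: [0.0, -0.013, 1.0, 0.0]
force: [0.6, -0.3, -0.0]
gripper_width: 0.75
gripper_force: 0.0
```

move_arm --motion '[{"gripper":-0.5,"dx":0,"dy":-6,"dz":0,"turn":0},{"gripper":-0.5,"dx":0,"dy":0,"dz":0,"turn":0.174},{"gripper":-0.5,"dx":0,"dy":0,"dz":0,"turn":0.174},{"gripper":-0.5,"dx":0,"dy":0,"dz":0,"turn":0.174},{"gripper":-0.5,"dx":0,"dy":0,"dz":0,"turn":0.174}]'

```text
t: 38.42
eef_pos: [0.6025, -0.054, 0.1369]
eef_rot: [-0.0, 0.332, 0.943, 0.0]
force: [-0.0, 0.9, 0.2]
gripper_width: 0.749
gripper_force: 0.0
```

move_arm --motion '[{"gripper":-0.5,"dx":0,"dy":0,"dz":0,"turn":0.174},{"gripper":-0.5,"dx":0,"dy":0,"dz":0,"turn":0.174},{"gripper":-0.5,"dx":0,"dy":0,"dz":0,"turn":0.174},{"gripper":-0.5,"dx":0,"dy":0,"dz":0,"turn":0.174},{"gripper":-0.5,"dx":0,"dy":0,"dz":0,"turn":0.174}]'

```text
t: 39.05
eef_pos: [0.6025, -0.0538, 0.1369]
eef_rot: [-0.0, 0.698, 0.716, 0.0]
force: [-0.6, 0.6, 0.6]
gripper_width: 0.747
gripper_force: 0.0
```

```bash
python3 - <<'E'
from boxes import *
plan(.6412,.1687,.10,.026)
print('case');show((228,195,316,236),(325,170,430,225),.034)
cv2.imwrite('pics/t6.png',cv2.resize(T['frame'][135:245,220:405],None,fx=4.3,fy=4.3,interpolation=cv2.INTER_CUBIC))
E
```

```text
turn 0.005 then dx 22.14 dy 4.44 dz 3.69 cm | q1 -0.22 q6 1.32 t 39.1 F [ 0.  -0.5  0.6]
case
top [0.4665 0.2435] 74 disc tri [ 0.4739  0.2641 -0.0109] 0.027
top [0.5337 0.2447] 162 disc tri [0.5337 0.2447 0.0327] 0.0006
top [0.5391 0.0855] 149 disc tri [0.5389 0.0849 0.0332] 0.0014
top [0.5371 0.1656] 156 disc tri [0.5369 0.1649 0.0333] 0.0015
  scene [0.5398 0.0837] 104
  scene [0.5376 0.1637] 111
  scene [0.5353 0.2434] 207
```

View pics/t6.png

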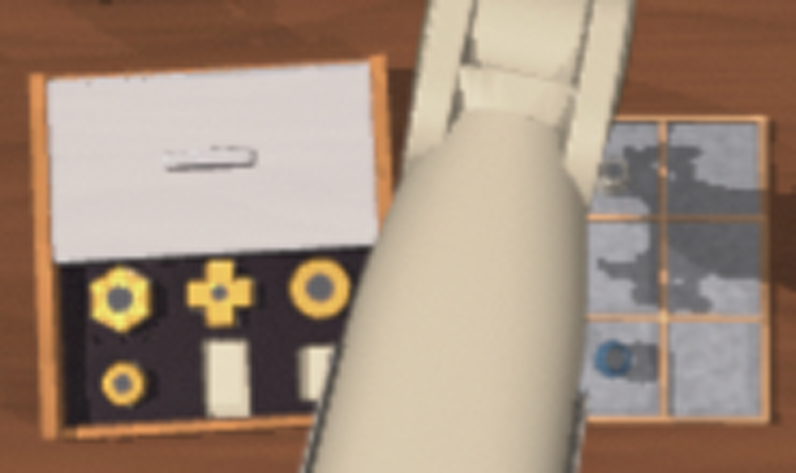

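The hex (120,298), cross (220,293), round (320,289) and tiny (123,383) boxes all sit in their nests, and the unused pockets are empty. Next I'll shut the glass.

move_arm --motion '[{"gripper":-0.5,"dx":4.5,"dy":1,"dz":0,"turn":0},{"gripper":-0.5,"dx":4.5,"dy":1,"dz":0,"turn":0},{"gripper":-0.5,"dx":4.5,"dy":1,"dz":0,"turn":0},{"gripper":-0.5,"dx":4.5,"dy":1,"dz":0,"turn":0},{"gripper":-0.5,"dx":4.1,"dy":0.4,"dz":0,"turn":0}]'

```text
t: 39.78
eef_pos: [0.6401, 0.1701, 0.1368]
eef_rot: [0.0, 0.695, 0.719, 0.0]
force: [0.9, -0.1, 0.6]
gripper_width: 0.753
gripper_force: 0.0
```

move_arm --motion '[{"gripper":-0.5,"dx":0,"dy":0,"dz":3,"turn":0},{"gripper":-0.5,"dx":0,"dy":0,"dz":0,"turn":0},{"gripper":-0.5,"dx":0,"dy":0,"dz":0,"turn":0},{"gripper":-0.5,"dx":0,"dy":0,"dz":0,"turn":0},{"gripper":-0.5,"dx":0,"dy":0,"dz":0,"turn":0}]'

```text
t: 40.4
eef_pos: [0.6404, 0.168, 0.108]
eef_rot: [0.0, 0.696, 0.718, 0.001]
force: [-0.7, 0.4, -0.9]
gripper_width: 0.746
gripper_force: 0.0
```

```bash
python3 - <<'E'
from boxes import *
plan(.6412,.1687,.051,.026)
E
```

```text
turn 0.005 then dx 0.06 dy 0.11 dz 5.67 cm | q1 0.14 q6 1.68 t 40.5 F [ 0.  -0.2 -0.9]
```

move_arm --motion '[{"gripper":-0.5,"dx":0,"dy":0.1,"dz":3,"turn":0},{"gripper":-0.5,"dx":0,"dy":0,"dz":2,"turn":0},{"gripper":-0.5,"dx":0,"dy":0,"dz":0.5,"turn":0},{"gripper":1,"dx":0,"dy":0,"dz":0,"turn":0},{"gripper":1,"dx":0,"dy":0,"dz":0,"turn":0}]' --force 30

```text
t: 41.12
eef_pos: [0.6416, 0.1686, 0.0532]
eef_rot: [0.001, 0.696, 0.718, 0.001]
force: [0.0, 0.4, -0.3]
gripper_width: 0.329
gripper_force: 0.0
```

move_arm --motion '[{"gripper":1,"dx":0,"dy":0,"dz":0,"turn":0},{"gripper":1,"dx":0,"dy":0,"dz":0,"turn":0},{"gripper":1,"dx":0,"dy":0,"dz":0,"turn":0},{"gripper":1,"dx":0,"dy":0,"dz":0,"turn":0},{"gripper":1,"dx":0,"dy":0,"dz":0,"turn":0}]'

```text
t: 41.75
eef_pos: [0.641, 0.1686, 0.0532]
eef_rot: [0.0, 0.696, 0.718, 0.001]
force: [-2.2, -0.1, 5.8]
gripper_width: 0.131
gripper_force: 30.9
```

move_arm --motion '[{"gripper":1,"dx":0,"dy":-2,"dz":0,"turn":0},{"gripper":1,"dx":0,"dy":-2.5,"dz":0,"turn":0},{"gripper":1,"dx":0,"dy":-2.5,"dz":0,"turn":0},{"gripper":1,"dx":0,"dy":-2.5,"dz":0,"turn":0},{"gripper":1,"dx":0,"dy":-2.5,"dz":0,"turn":0}]'

```text
t: 42.38
eef_pos: [0.5222, 0.1648, 0.0532]
eef_rot: [0.002, 0.696, 0.718, 0.002]
force: [1.4, -0.4, 4.2]
gripper_width: 0.124
gripper_force: 32.2
```

```bash
python3 - <<'E'
from boxes import *
plan(.505,.1652,.051,.026); print(state()['gripper_width'])
E
```

```text
turn 0.006 then dx 0.08 dy -1.42 dz 0.22 cm | q1 0.16 q6 1.70 t 42.5 F [-1.2 -0.9  4.7]
0.128454702742946
```

move_arm --motion '[{"gripper":1,"dx":0,"dy":-0.6,"dz":0,"turn":0},{"gripper":1,"dx":0,"dy":-0.5,"dz":0,"turn":0},{"gripper":1,"dx":0,"dy":-0.3,"dz":0,"turn":0},{"gripper":1,"dx":0,"dy":-0.2,"dz":0,"turn":0},{"gripper":1,"dx":0,"dy":0,"dz":0,"turn":0}]'

```text
t: 43.1
eef_pos: [0.5063, 0.1643, 0.0532]
eef_rot: [0.001, 0.696, 0.718, 0.001]
force: [0.6, -0.7, 7.4]
gripper_width: 0.128
gripper_force: 32.7
```

move_arm --motion '[{"gripper":1,"dx":0,"dy":-0.2,"dz":0,"turn":0},{"gripper":1,"dx":0,"dy":0,"dz":0,"turn":0},{"gripper":1,"dx":0,"dy":0,"dz":0,"turn":0},{"gripper":1,"dx":0,"dy":0,"dz":0,"turn":0},{"gripper":1,"dx":0,"dy":0,"dz":0,"turn":0}]'

```text
t: 43.72
eef_pos: [0.5051, 0.1643, 0.0532]
eef_rot: [0.001, 0.696, 0.718, 0.002]
force: [2.7, -0.2, 6.5]
gripper_width: 0.133
gripper_force: 32.5
```

move_arm --motion '[{"gripper":1,"dx":0,"dy":-0.3,"dz":0,"turn":0},{"gripper":1,"dx":0,"dy":-0.2,"dz":0,"turn":0},{"gripper":1,"dx":0,"dy":0,"dz":0,"turn":0},{"gripper":1,"dx":0,"dy":0,"dz":0,"turn":0},{"gripper":1,"dx":0,"dy":0,"dz":0,"turn":0}]'

```text
t: 44.35
eef_pos: [0.505, 0.1643, 0.0532]
eef_rot: [0.004, 0.696, 0.718, 0.005]
force: [15.4, -0.2, -6.9]
gripper_width: 0.127
gripper_force: 31.0
```

At the shut stop: x stays at 0.505 while the force rises, and total travel is 136 mm. I'll release and retreat.

move_arm --motion '[{"gripper":1,"dx":0,"dy":0.4,"dz":0,"turn":0},{"gripper":1,"dx":0,"dy":0,"dz":0,"turn":0},{"gripper":-0.5,"dx":0,"dy":0,"dz":0,"turn":0},{"gripper":-0.5,"dx":0,"dy":0,"dz":0,"turn":0},{"gripper":-0.5,"dx":0,"dy":0,"dz":0,"turn":0}]'

```text
t: 44.98
eef_pos: [0.5007, 0.1641, 0.0513]
eef_rot: [-0.001, 0.696, 0.718, -0.001]
force: [-0.2, 0.4, 0.0]
gripper_width: 0.741
gripper_force: 0.0
```

move_arm --motion '[{"gripper":-0.5,"dx":0,"dy":0,"dz":-3,"turn":0},{"gripper":-0.5,"dx":0,"dy":0,"dz":-5,"turn":0},{"gripper":-0.5,"dx":0,"dy":0,"dz":-5,"turn":0},{"gripper":-0.5,"dx":-5,"dy":0,"dz":0,"turn":0},{"gripper":-0.5,"dx":-5,"dy":0,"dz":0,"turn":0}]'

```text
t: 45.6
eef_pos: [0.505, 0.0638, 0.1827]
eef_rot: [0.001, 0.695, 0.719, 0.001]
force: [0.2, 0.5, -0.1]
gripper_width: 0.751
gripper_force: 0.0
```

move_arm --motion '[{"gripper":-0.5,"dx":-5,"dy":0,"dz":0,"turn":0},{"gripper":-0.5,"dx":-5,"dy":0,"dz":0,"turn":0},{"gripper":-0.5,"dx":-5,"dy":0,"dz":0,"turn":0},{"gripper":-0.5,"dx":0,"dy":0,"dz":0,"turn":0},{"gripper":-0.5,"dx":0,"dy":0,"dz":0,"turn":0}]'

```text
t: 46.22
eef_pos: [0.509, -0.0855, 0.1816]
eef_rot: [-0.001, 0.696, 0.718, -0.0]
force: [1.2, 0.8, 0.1]
gripper_width: 0.749
gripper_force: 0.0
```

```bash
python3 - <<'E'
from h import *
c=cam('top'); print(pose()[1])
cv2.imwrite('pics/t7.png',cv2.resize(c['frame'][70:245,95:490],None,fx=2,fy=2,interpolation=cv2.INTER_CUBIC))
g=cv2.cvtColor(c['frame'],cv2.COLOR_BGR2GRAY)[205:220,262:280]; print(g)
E
```

```text
[ 0.50908805 -0.08488331  0.18165307]
[[192 197 213 215 215 217 217 217 214 214 216 217 215 215 215 213 206 199]
 [191 193 203 203 204 207 214 217 217 217 218 216 201 198 197 196 196 193]
 [190 192 197 198 198 202 212 217 217 217 218 216 200 198 192 191 191 192]
 [191 191 191 192 192 196 210 216 217 217 218 216 201 199 191 184 186 188]
 [187 184 185 188 188 192 204 214 215 215 217 216 207 204 192 175 176 183]
 [187 173 173 182 186 187 195 206 210 207 214 216 215 210 210 208 209 198]
 [214 212 207 208 209 209 210 211 211 210 211 211 211 211 211 212 211 199]
 [213 212 211 211 213 211 209 204 204 203 201 199 199 200 206 205 203 191]
 [202 202 200 200 205 202 194 174 172 165 165 159 155 152 153 154 149 145]
 [147 154 156 160 164 176 189 187 186 193 209 211 211 211 212 199 188 186]
 [186 186 186 189 193 210 217 216 216 218 219 218 219 219 217 205 193 191]
 [191 192 192 192 196 212 219 219 220 219 219 219 219 219 217 205 193 191]
 [191 191 191 191 194 210 219 219 220 219 220 219 220 220 217 206 193 191]
 [190 191 191 192 194 209 217 219 220 220 219 220 219 220 217 205 192 191]
 [191 192 191 192 195 209 219 220 220 219 219 220 220 219 217 207 193 191]]
```

View pics/t7.png

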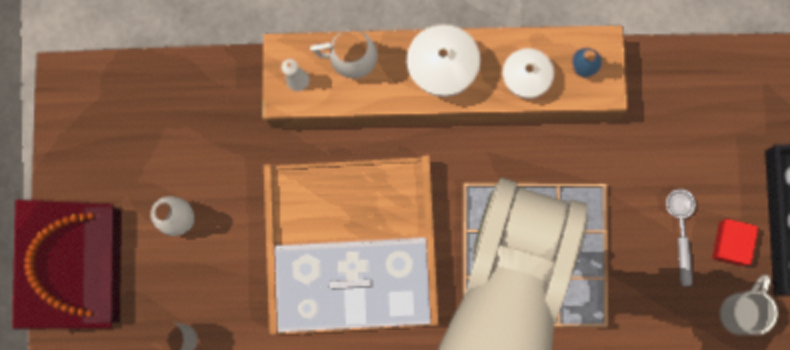

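The cover is shut over the four boxes, with the handle at crop px (350,284). Before handing in, I'll check its position numerically.

```bash
python3 - <<'E'
from h import *
c=cam('top')
print('handle',[onz(c,269.7,v,.067)[:2].round(4) for v in(211.3,211.7)])
sat=cv2.GaussianBlur(cv2.cvtColor(c['frame'],cv2.COLOR_BGR2HSV)[...,1].astype(float),(3,3),0)
for nm,r0,r1,sg in(('far',182,202,-1),('near',226,242,1)):
    W=[]
    for u in range(240,300,5):
        g=sg*np.diff(sat[r0:r1,u]); W.append(onz(c,u,r0+np.argmax(g)+.5,.043)[0]) 
    print(nm,np.median(W).round(4))
print(state()['t'])
E
```

```text
handle [array([0.5051, 0.1646]), array([0.5037, 0.1646])]
far 0.5779
near 0.4304
46.325
```

```bash
python3 -c "
from plant import *
print(sign_off())"
```

```text
the job is handed in; nothing more can be done
None
```

Job handed in at about 46 s on the robot's clock: the four brass boxes present (round, tiny, cross, hex) are seated in their own nests, the glass was slid fully open and then fully shut over them, and the porcelain and everything else was left in place.

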